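Set the drill vise under the bench drill

ROBOT

A 7-joint arm with a two-finger parallel gripper is mounted at the origin on a cart in front of the work surface, level with it; the furniture and walls round the work are solid. World frame = base frame: x ahead of the robot, y to its left, z up, the work surface at z = 0. Lengths are in m, angles in rad, forces in N, time in s.
With the tool pointing down it reaches from about 0.4 to 0.85 m from the base axis. Payload 10.4 kg.
Tool frame: the origin (TCP) lies at the very end of the fingers, on their centre line; the grasp point (between the pads) lies 19 mm behind it; z points along the fingers, y is the direction in which the jaws open and shut (so a half turn about z gives the same grasp; the last joint's range is limited). The gripper opens to 87 mm and grips with 3 to 60 N. Pads are 19 mm wide; open, the fingers measure 117 mm over their backs; the gripper's body (75 mm by 190 mm) begins 51 mm behind the grasp point.
Start: joints at [-1.163, 0.332, -0.065, 1.46, 0.022, 1.35, -0.088], TCP at [0.261, 0.568, 0.223] pointing down, gripper open.
Joint ranges: [-2.6, 2.6], [-0.5, 2.12], [-1.47, 1.34], [0.16, 2.42], [-1.27, 4.41], [0.06, 2.06], [-2.6, 2.6]. Speed limits (rad/s): [2.22, 2.22, 2.79, 2.79, 3.14, 3.14, 3.14].

INTERFACE

Orientations are given as a 3x3 rotation matrix whose columns are the frame's x, y, z axes.
In Python, from workcell import * gives the robot as it stands. The module is installed in compiled form; this text tells all that it offers.
- The arm moves only by the tool arm_command, never from a script. Its argument "deltas" is a list of rows, each an object of numbers: "gripper": the opening, from 0 (shut) to 1 (fully open); "dx", "dy", "dz": the shift along the tool's x, y, z in cm; "ax", "ay", "az": the turn, a rotation vector about the tool's x, y, z in degrees. In form: [{"gripper": .., "dx": .., "dy": .., "dz": .., "ax": .., "ay": .., "az": ..}, ...]. A call has 1 to 8 rows; each row shifts and turns the commanded pose from where the row before left it, along the tool's axes as they then stand; what a row does not reach is not made up. A row lasts 1/10 s, in which the tool goes at most 50 mm and 8.59 degrees, less where a joint would pass 70% of its speed; a pose out of reach is approached as far as the arm can. A call is refused whole if a number of a shift passes 5 or a number of a turn 8.59, either way. A call with a gripper value outside its range is refused whole. The fingers move at their own pace and stop on an object; "force" is the grip in N (left out, the last holds). Time passes only in rows, so rows that do not move let the fingers close. It gives the time, the measured TCP pose, the force and the opening at its end, in the units of the state.
- sense(): the state, without advancing time (a new reading comes with each control period).
- camera(name): name is "side" or "top"; returns the picture (400x640x3 uint8, blue, green, red); there is no depth.
- camera_info(name): a dict with "intrinsics" (3x3 intrinsics, pixels), "k1" (the pictures are not rectified: a ray, as slopes to the right and down, at radius r is drawn at 1 + k1 r^2 times it, then the intrinsics apply), "T" (4x4, takes a point from camera to world coordinates). Camera axes: x right, y down, z forward; pixel columns grow to the right and rows downward; lengths in m; the calibration is good to about 2 mm. A picture is of the moment at which its call begins. camera_info takes no time and is no camera call.
- close_job(): hands the job in, once; it reports no verdict.
Trained networks look in the newest picture that a camera, given by its name, has taken for a name from the list of things; names that differ only in an ending like _2 or _b are one class to them, and where a whole thing is asked for, a point or a joint stands for the part that bears it (a point fixed in the world has none). Each returns a list of dicts, best first, with "p" (0 to 1); they miss things now and then, are a little off and sometimes report something else, mostly with a low value. They report only what shows in the picture. A call takes as long as a camera call.
- look_for(thing, camera): "extent" ([centre column, centre row, width, height] in pixels, round what is visible of it).
- cut_out(thing, camera): "mask" (400x640 bool, what is visible of it) and "extent" ([centre column, centre row, width, height] in pixels, round what is visible of it).
- spot_point(thing, camera): "point" ([column, row] in pixels: a listed point, or the origin of a listed thing).
The state is a dict: "time_s": time; "q": joint angles; "dq": joint speeds; "joint_efforts": joint torques, N m; "eef_pos": TCP position; "ee_rot": TCP orientation; "contact_force": force on the tool from outside, world axes, zero at the start; "ft_torque": the same for the moment, N m; "finger_gap": opening from 0.0 (shut) to 1.0 (fully open).
Only numpy, scipy, OpenCV 4.12 (cv2) and the standard library are available. Lean on these libraries where they do the work, as an engineer would, in place of code of your own. Each camera call takes 0.05 s, during which the arm holds its last target.

TASK

Lift the drill vise out of the wooden accessory rack over its rails and set it down on the bench drill's table inside the white corner marks, with its round knob pointing away from the drill, and let go of it. Then slide it along the table by its knob end, without lifting it, between the two guide bars until it is fully home against the end stop, so that the marked point of the clamped block is under the drill, and leave it there. Do not touch the drill bit or its chuck, and leave everything else where it stands.

Things in the scene. Friction and masses are not known exactly. Their poses are not given: they have to be found in the camera images.
- vise: Dark steel drill vise, 0.8 kg, 196 mm long, loose, all rigid, an aluminium block in its jaws. Origin: underside, below the block's marked point, near the weight centre. x along it: plain front end x +50 mm, knob end x -146 mm. Foot x -62..+50, 80 mm wide, 10 mm thick. Jaws and block: x -38..+42, flush, 50 mm wide (y +-25), z 22..52 mm, above a bed 44 mm wide.
- vise_knob (a point): Centre of the vise's steel knob at vise x -128 mm, y 0, z 31 mm: a cylinder 26 mm in diameter, 36 mm long along vise x, 18 mm of free space below it. A 14 mm screw leads from it to a bracket 44 mm high at vise x -62..-50 mm. Axes as the vise's.
- punch_mark (a point): The marked point (scribed cross) in the middle of the top of the clamped block, 58 mm straight above the vise's origin; the block measures 33 mm along vise x by 50 mm. Axes as the vise's.
- drill_press: Small grey bench drill, fixed. Origin on the bench below the bit; x towards its column (away from the robot), y to the loading side (left). Flat table, top z 34 mm, x -100..+90, y -100..+300 mm. Vise home: its x along -y of this, origins in line in plan. Head over the bit: y +-39 mm, x -55..+245 mm, z 205..350 mm; feed lever right of it (y -35..-66 mm).
- drill_chuck: Chuck, 38 mm diameter, 150 to 217 mm above the bench, with the drill bit (8 mm diameter, point 102 mm above the bench); fixed, not to be touched. Its origin and axes are those of drill_press.
- drill_tip (a point): Point of the drill bit, 68 mm above the table: 10 mm above the block's top when the vise is below it. Axes as drill_press.
- guide_mouth (a point): On the table, mid-way between the ends of the two aluminium guide bars (14 mm high), at y +60 mm of drill_press. The bars run from here along -y with inner faces at x +-42 mm (2 mm play at each side of the vise's foot); on the +y side they flare outward to y +86 mm, x +-51 mm inside.
- end_stop (a point): Middle of the end stop's face, on the table, at y -50.5 mm of drill_press: a block across the guideway, 22 mm high, which the vise's front end meets when it is fully home.
- load_mark (a point): On the table's top (z 34 mm) at y +185 mm of drill_press, x 0: the vise's origin belongs here when it is set down. The four white corner marks then frame its foot with 6 to 8 mm of room (they enclose y +127..+255 mm, x +-48 mm of drill_press).
- accessory_rack: Low open plywood rack, fixed, 264 mm wide (y), 266 mm deep (x); origin on the bench below its middle, x away from the robot. Board 45 mm above the bench; two bays at y +-60 mm parted by a 6 mm high strip. Side edges 10 mm, front rail 33 mm (corner posts 40 mm), back panel 47 mm above the board. Vise in either bay, front end to the robot, knob away.
- v_block: Bright steel V-block, 90 mm (x) by 60 mm by 50 mm high, loose, in the other bay of the rack; origin in the middle of its underside. Stays where it is.
- pliers: Combination pliers with red grips, 191 mm, lying in front of the rack; a bystander, as are the following.
- chip_brush: Flat chip brush, 198 mm, lying to the right of the drill.
- spray_lube: Spray can, 66 mm diameter, 225 mm high, standing at the right.
- tape_measure: Tape measure, 69 mm, lying at the front left.

How it is judged:
On the way:
1. The vise stands flat on the table inside the corner marks (its origin within 30 mm of load_mark), knob away from the drill, and is let go (horizontal distance between vise and load_mark below 0.03 m and z of vise in the frame of drill_press below 0.038 m and angle between vise's own z axis and vertical below 0.05 rad and y of vise_knob in the frame of load_mark above 0.1 m and linear speed of vise below 0.02 m/s and contact force between the fingers and vise below 0.3 N), for 0.2 s.
At the end, for the whole second after the job is handed in: The vise stands flat on the drill table between the guide bars, home against the end stop, knob to the loading side: the marked point is within 5 mm (in plan) of the drill's point, the vise is square to within 0.07 rad, at rest and let go (horizontal distance between punch_mark and drill_tip below 0.005 m and z of vise in the frame of drill_press below 0.038 m and angle between vise's own z axis and vertical below 0.04 rad and angle between the x axis of vise and the y axis of drill_press, either way round below 0.07 rad and y of vise_knob in the frame of drill_press above 0.1 m and linear speed of vise below 0.01 m/s and contact force between the fingers and vise below 0.2 N); the robot touches nothing.
It fails at once if the drill bit or chuck is touched (over 1 N) (contact force between drill_chuck and anything else above 1 N).
It fails at once if the vise is lifted off the table (over 10 mm) within 150 mm of the drill instead of being slid (horizontal distance between vise and drill_tip below 0.15 m and z of vise in the frame of drill_press above 0.044 m).
It fails at once if the vise is tipped by more than 30 degrees (angle between vise's own z axis and vertical above 0.52 rad).
It fails at once if another thing is moved by more than 25 mm (distance of any of v_block, pliers, chip_brush, spray_lube, tape_measure from where it was at the start of the episode above 0.025 m).
It also fails if it takes over 51 s, if anything falls off the work surface, if the arm or the gripper's body presses on something with over 40 N, if the wrist force passes 120 N, or if a joint passes its speed limit or range.

## Working session

There is one attempt and no reset: what is moved stays moved. The work goes in short steps, Python scripts to look and compute and a tool call to move; the robot and the scene stay as the last step left them, time stands still between calls to the robot, and variables do not carry over. Pictures are saved under pics/ and viewed, and the job is handed in when it is done.

Besides the shell and the picture viewer there is one more tool, called after "Emit:" as name(argument=value, ...), one argument or row to a line, values as JSON. arm_command: Moves the arm, as the interface text tells. Its arguments: {"type":"object","properties":{"deltas":{"type":"array","items":{"type":"object","properties":{"gripper":{"type":"number"},"dx":{"type":"number"},"dy":{"type":"number"},"dz":{"type":"number"},"ax":{"type":"number"},"ay":{"type":"number"},"az":{"type":"number"}}}},"force":{"type":"number"}},"required":["deltas"]}

```bash
mkdir -p pics; cat > h.py <<'E'
from workcell import *
import numpy as np, cv2
def ray(name,uv):
    ci=camera_info(name);K=np.array(ci["intrinsics"]);k1=ci["k1"];T=np.array(ci["T"])
    d=np.array([(uv[0]-K[0,2])/K[0,0],(uv[1]-K[1,2])/K[1,1]]);s=d.copy()
    for _ in range(30): s=d/(1+k1*(s@s))
    return T[:3,3],T[:3,:3]@np.array([s[0],s[1],1.])
def onz(name,uv,z):
    o,d=ray(name,uv);return o+d*(z-o[2])/d[2]
def proj(name,P):
    ci=camera_info(name);K=np.array(ci["intrinsics"]);k1=ci["k1"];T=np.array(ci["T"])
    p=T[:3,:3].T@(np.array(P)-T[:3,3]);s=p[:2]/p[2];s=s*(1+k1*(s@s))
    return np.array([K[0,0]*s[0]+K[0,2],K[1,1]*s[1]+K[1,2]])
def tri(uvs):
    A=np.zeros((3,3));b=np.zeros(3)
    for n,uv in uvs.items():
        o,d=ray(n,uv);d=d/np.linalg.norm(d);M=np.eye(3)-np.outer(d,d);A+=M;b+=M@o
    return np.linalg.solve(A,b)
E
python3 - <<'E'
from h import *
np.set_printoptions(precision=3,suppress=True)
for n in("side","top"):
    cv2.imwrite(f"pics/{n}0.png",camera(n)); print(n,camera_info(n))
for t in("vise_knob","punch_mark","vise","drill_press","drill_tip","guide_mouth","end_stop","load_mark","accessory_rack","v_block"):
    u={}
    for n in("side","top"):
        r=spot_point(t,n)
        if r: u[n]=r[0]["point"]; print(t,n,[(np.round(x["point"],1),round(x["p"],2)) for x in r[:2]])
    if len(u)==2: print("   tri",tri(u))
s=sense();print(s["time_s"],s["eef_pos"],s["ee_rot"],s["finger_gap"])
E
```

```text
side {'intrinsics': array([[446.994,   0.   , 317.651],
       [  0.   , 446.994, 194.36 ],
       [  0.   ,   0.   ,   1.   ]]), 'k1': -0.10589550649312385, 'T': array([[-0.87 , -0.21 ,  0.445, -0.102],
       [-0.492,  0.356, -0.794,  1.218],
       [ 0.009, -0.911, -0.413,  0.695],
       [ 0.   ,  0.   ,  0.   ,  1.   ]])}
top {'intrinsics': array([[442.345,   0.   , 313.173],
       [  0.   , 442.345, 201.974],
       [  0.   ,   0.   ,   1.   ]]), 'k1': 0.029349083139284242, 'T': array([[-0.181, -0.941,  0.285,  0.055],
       [-0.984,  0.172, -0.054,  0.163],
       [ 0.002, -0.29 , -0.957,  1.701],
       [ 0.   ,  0.   ,  0.   ,  1.   ]])}
vise_knob side [(array([237.4, 222.6]), 0.93)]
vise_knob top [(array([247.9, 179.4]), 0.81)]
   tri [0.681 0.307 0.064]
punch_mark side [(array([271.5, 221.7]), 0.67)]
punch_mark top [(array([250.1, 205.8]), 0.72)]
   tri [0.558 0.309 0.102]
vise side [(array([270.5, 241.4]), 0.71)]
vise top [(array([254. , 211.6]), 0.62)]
   tri [0.559 0.306 0.034]
drill_press side [(array([348.1, 199.6]), 0.78), (array([354.4, 180.7]), 0.6)]
drill_press 
[... 300 characters left out ...]
guide_mouth top [(array([355.3, 195.2]), 0.73)]
   tri [ 0.544 -0.1    0.038]
end_stop side [(array([351.7, 181.3]), 0.58)]
end_stop top [(array([382.2, 195.6]), 0.57)]
   tri [ 0.535 -0.199  0.045]
load_mark top [(array([327.3, 203.5]), 0.6), (array([261.1, 266.1]), 0.32)]
accessory_rack side [(array([249.8, 258.3]), 0.72), (array([236.9, 221.2]), 0.43)]
accessory_rack top [(array([238.8, 206.5]), 0.82)]
   tri [ 0.598  0.364 -0.003]
v_block side [(array([243.4, 257.1]), 0.76), (array([340.4, 192.9]), 0.69)]
v_block top [(array([224.6, 216.1]), 0.93)]
   tri [0.563 0.422 0.041]
1.1 [0.261 0.568 0.223] [[-0.909  0.418  0.   ]
 [ 0.418  0.909  0.   ]
 [ 0.     0.    -1.   ]] 0.999357325212512
```

View pics/side0.png

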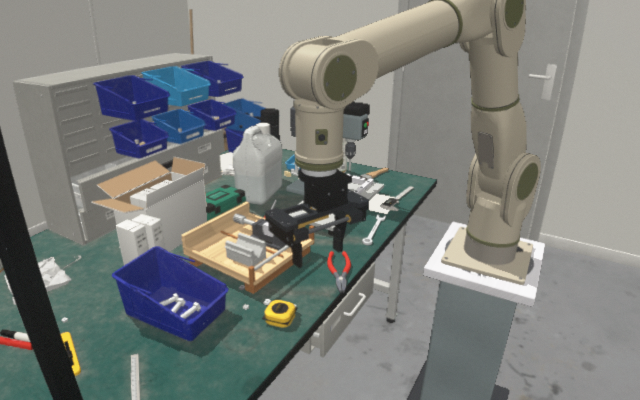

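View pics/top0.png

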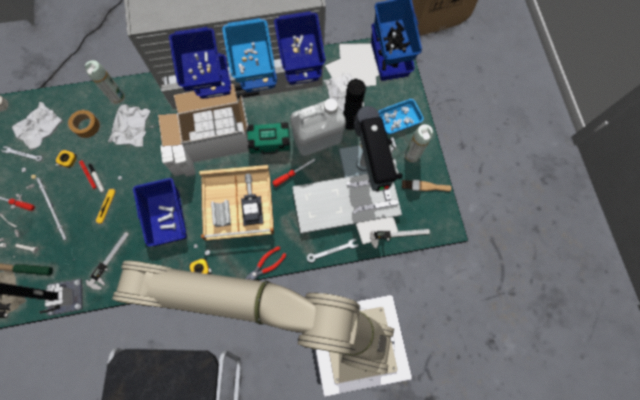

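```bash
python3 - <<'E'
import cv2
a=cv2.imread("pics/top0.png");cv2.imwrite("pics/top0z.png",cv2.resize(a[140:290,190:430],None,fx=3.3,fy=3.3,interpolation=2))
a=cv2.imread("pics/side0.png");cv2.imwrite("pics/side0z.png",cv2.resize(a[110:310,170:430],None,fx=3,fy=3,interpolation=2))
E
```

```text
(no output)
```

View pics/top0z.png

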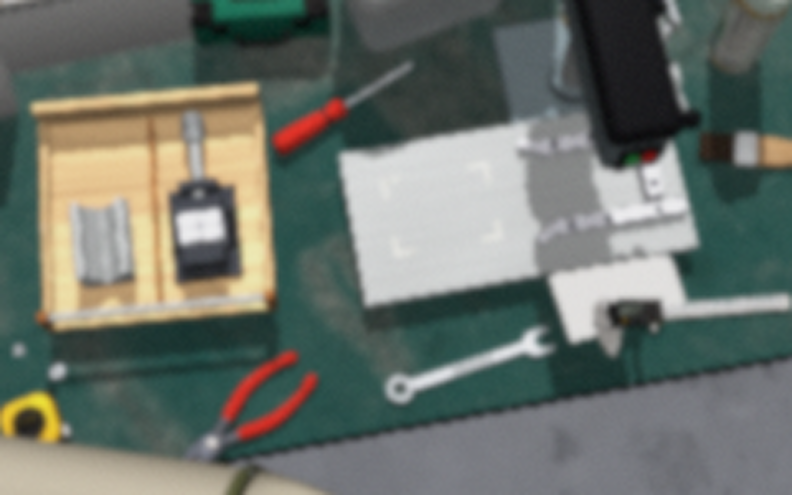

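View pics/side0z.png

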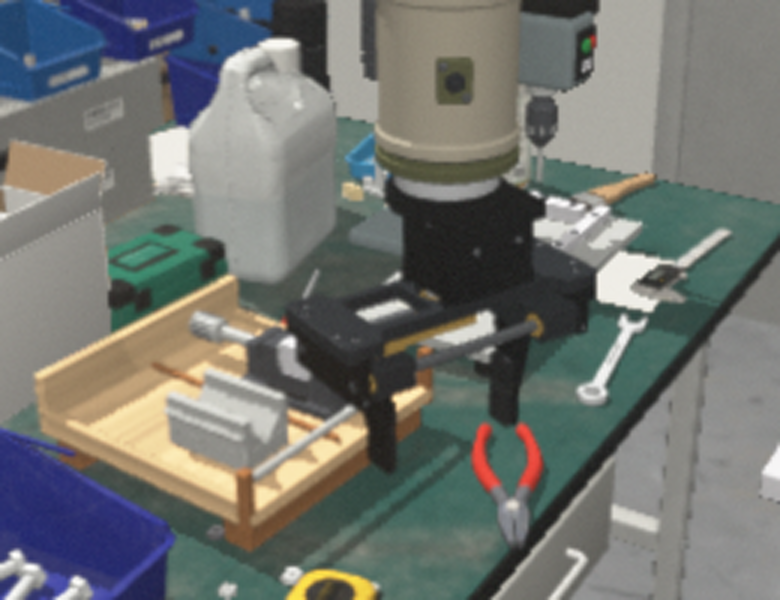

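The side view shows the gripper hovering in front of the rack and partly hiding the vise (its knob is near (237,222)). The top view shows the vise in the rack's right bay at about (252,205). The table's white marks are centred near (327,203), and the bit is near (371,190). Next I'll measure the yaws.

```bash
python3 - <<'E'
from h import *
np.set_printoptions(precision=3,suppress=True)
Z=lambda p:(p[0]/3.3+190-0.35,p[1]/3.3+140-0.35)
def ln(a,b,z):
    A=onz("top",Z(a),z);B=onz("top",Z(b),z);d=B-A;print(A,B,np.linalg.norm(d),np.degrees(np.arctan2(d[1],d[0])))
print("table left edge");ln((365,305),(340,152),.034)
print("near edge");ln((697,247),(365,305),.034)
for p in [(382,185),(490,168),(395,254),(500,237)]: print("mark",onz("top",Z(p),.034))
print("rack sides");ln((45,325),(35,108),.055);ln((275,295),(262,100),.055)
print("foot right");ln((242,275),(234,185),.055); ln((177,279),(242,275),.055)
print("vise knob axis");ln((205,225),(192,112),.09)
print("load",onz("top",(327.3,203.5),.034))
camera("top")
m=cut_out("vise","top")[0]; M=m["mask"].astype(np.uint8);print(m["p"],m["extent"],M.sum(),cv2.minAreaRect(cv2.findNonZero(M)))
E
```

```text
table left edge
[0.441 0.14  0.034] [0.633 0.137 0.034] 0.19167022704310674 -0.8627333148085579
near edge
[ 0.44  -0.258  0.034] [0.441 0.14  0.034] 0.39831663974342746 89.7900328949161
mark [0.583 0.095 0.034]
mark [ 0.58  -0.037  0.034]
mark [0.496 0.095 0.034]
mark [ 0.494 -0.031  0.034]
rack sides
[0.48  0.506 0.055] [0.746 0.488 0.055] 0.2673097871187949 -3.7321942754241055
[0.467 0.241 0.055] [0.708 0.219 0.055] 0.24190644667469463 -5.190880853865766
foot right
[0.497 0.275 0.055] [0.608 0.268 0.055] 0.11043207412729344 -3.6065625913360084
[0.506 0.35  0.055] [0.497 0.275 0.055] 0.07528849246083291 -96.76319142648472
vise knob axis
[0.554 0.305 0.09 ] [0.694 0.301 0.09 ] 0.13975026947091546 -1.8504314098455141
load [0.536 0.016 0.034]
0.59 [250.9, 199.2, 22.1, 52.3] 690 ((252.5, 199.0), (50.0, 21.0), 90.0)
```

```bash
cat > plan.py <<'E'
import sys,json
from h import *
from scipy.spatial.transform import Rotation as Ro
def down(h): # heading deg of tool x, tool pointing down
    c,s=np.cos(np.radians(h)),np.sin(np.radians(h))
    return np.array([[c,s,0],[s,-c,0],[0,0,-1.]])
def plan(p1,h1,n=None,p0=None,R0=None,way=None,step=4.5,rot=8.0):
    s=sense();p=np.array(s["eef_pos"] if p0 is None else p0);R=np.array(s["ee_rot"] if R0 is None else R0)
    p1=np.array(p1);h0=np.degrees(np.arctan2(R[1,0],R[0,0]));dh=h1-h0
    if way is None: dh=(dh+180)%360-180
    elif way<0: dh=dh%360-360
    n=n or int(max(np.ceil(np.linalg.norm(p1-p)*100/step),np.ceil(abs(dh)/rot),1))
    pa=p.copy();rows=[]
    for i in range(1,n+1):
        t=pa+(p1-pa)*i/n; d=np.round(R.T@(t-p)*100,1); p=p+R@d/100
        h=h0+dh*i/n; v=(Ro.from_matrix(R.T@down(h))).as_rotvec(degrees=True).round(1); R=R@Ro.from_rotvec(v,degrees=True).as_matrix()
        r={k:float(x) for k,x in zip(("dx","dy","dz","ax","ay","az"),[*d,*v]) if x}
        rows.append(r)
    for i in range(0,n,8): print(json.dumps(rows[i:i+8]))
    print(n,"end",p.round(4),R.round(3).tolist());return p,R
E
python3 -c "
from plan import *
plan([.557,.308,.22],-3,way=-1)"
```

```text
[{"dx": -1.9, "dy": -0.6, "az": 7.9}, {"dx": -1.9, "dy": -0.3, "az": 7.9}, {"dx": -2.0, "az": 7.9}, {"dx": -1.9, "dy": 0.3, "dz": 0.1, "az": 8.0}, {"dx": -2.0, "dy": 0.5, "az": 7.9}, {"dx": -1.8, "dy": 0.7, "az": 7.9}, {"dx": -1.7, "dy": 1.0, "az": 7.9}, {"dx": -1.5, "dy": 1.3, "az": 7.9}]
[{"dx": -1.3, "dy": 1.4, "az": 7.9}, {"dx": -1.2, "dy": 1.6, "az": 8.0}, {"dx": -0.9, "dy": 1.8, "az": 7.9}, {"dx": -0.6, "dy": 1.8, "dz": 0.1, "az": 7.9}, {"dx": -0.4, "dy": 2.0, "az": 7.9}, {"dx": -0.2, "dy": 1.9, "az": 7.9}, {"dx": 0.2, "dy": 2.0, "az": 7.9}, {"dx": 0.4, "dy": 1.9, "az": 8.0}]
[{"dx": 0.7, "dy": 1.9, "az": 7.9}, {"dx": 0.9, "dy": 1.7, "az": 7.9}, {"dx": 1.1, "dy": 1.6, "az": 7.9}, {"dx": 1.4, "dy": 1.4, "dz": 0.1, "az": 7.9}]
20 end [0.557  0.3082 0.2196] [[0.999, -0.052, 0.0], [-0.052, -0.999, 0.0], [0.0, -0.0, -1.0]]
```

Emit:
arm_command(
  deltas=[
    {"gripper": 1,"dx": -1.9,"dy": -0.6,"az": 7.9},
    {"dx": -1.9,"dy": -0.3,"az": 7.9},
    {"dx": -2.0,"az": 7.9},
    {"dx": -1.9,"dy": 0.3,"az": 8.0},
    {"dx": -2.0,"dy": 0.5,"az": 7.9},
    {"dx": -1.8,"dy": 0.7,"az": 7.9},
    {"dx": -1.7,"dy": 1.0,"az": 7.9},
    {"dx": -1.5,"dy": 1.3,"az": 7.9},
  ],
)

```text
invalid input
```

Emit:
arm_command(
  deltas=[
    {"dx": -1.3,"dy": 1.4,"az": 7.9},
    {"dx": -1.2,"dy": 1.6,"az": 8.0},
    {"dx": -0.9,"dy": 1.8,"az": 7.9},
    {"dx": -0.6,"dy": 1.8,"az": 7.9},
    {"dx": -0.4,"dy": 2.0,"az": 7.9},
    {"dx": -0.2,"dy": 1.9,"az": 7.9},
    {"dx": 0.2,"dy": 2.0,"az": 7.9},
    {"dx": 0.4,"dy": 1.9,"az": 8.0},
  ],
)

```text
invalid input
```

Emit:
arm_command(
  deltas=[
    {"dx": 0.7,"dy": 1.9,"az": 7.9},
    {"dx": 0.9,"dy": 1.7,"az": 7.9},
    {"dx": 1.1,"dy": 1.6,"az": 7.9},
    {"dx": 1.4,"dy": 1.4,"az": 7.9},
    {},
  ],
)

```text
invalid input
```

```bash
python3 - <<'E'
from h import *
np.set_printoptions(precision=3,suppress=True)
s=sense();print(s["time_s"],s["eef_pos"],s["ee_rot"],s["q"])
a=camera("side");cv2.imwrite("pics/side1.png",a);cv2.imwrite("pics/side1z.png",cv2.resize(a[110:310,170:430],None,fx=3,fy=3,interpolation=2))
for t in("vise_knob","punch_mark","vise","drill_press","drill_tip","guide_mouth","end_stop","load_mark"):
    r=spot_point(t,"side"); print(t,[(np.round(x["point"],1),round(x["p"],2)) for x in r[:2]])
E
```

```text
1.2 [0.261 0.568 0.223] [[-0.909  0.418  0.   ]
 [ 0.418  0.909  0.   ]
 [ 0.     0.    -1.   ]] [-1.163  0.332 -0.065  1.46   0.022  1.35  -0.088]
vise_knob [(array([236.1, 222.3]), 0.87), (array([348.2, 170.4]), 0.44)]
punch_mark [(array([272.2, 222.3]), 0.89)]
vise [(array([270.2, 240.1]), 0.98)]
drill_press [(array([249. , 257.2]), 0.24)]
drill_tip [(array([347.4, 171.6]), 0.91)]
guide_mouth [(array([341.3, 193.2]), 0.75)]
end_stop [(array([354.2, 182.9]), 0.59)]
load_mark []
```

View pics/side1z.png

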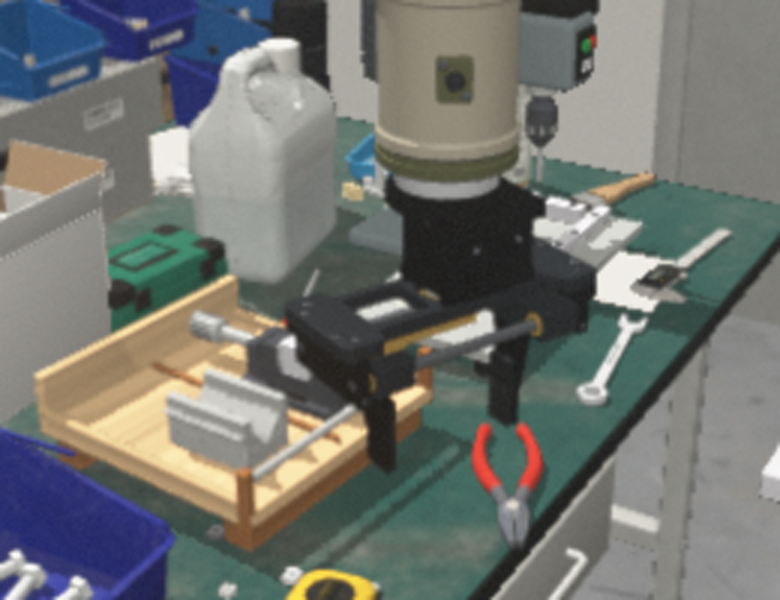

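The moves were refused and nothing in the view changed. Each row probably needs every key.

```bash
python3 - <<'E'
s=open("plan.py").read().replace('if x}','}').replace('r={k:float(x)','r={"gripper":G}|{k:float(x)+0.0').replace('def plan(','G=1\ndef plan(')
open("plan.py","w").write(s)
E
python3 -c "
from plan import *
plan([.557,.308,.22],-3,way=-1)"
```

```text
[{"gripper": 1, "dx": -1.9, "dy": -0.6, "dz": 0.0, "ax": 0.0, "ay": 0.0, "az": 7.9}, {"gripper": 1, "dx": -1.9, "dy": -0.3, "dz": 0.0, "ax": 0.0, "ay": 0.0, "az": 7.9}, {"gripper": 1, "dx": -2.0, "dy": 0.0, "dz": 0.0, "ax": 0.0, "ay": 0.0, "az": 7.9}, {"gripper": 1, "dx": -1.9, "dy": 0.3, "dz": 0.1, "ax": 0.0, "ay": 0.0, "az": 8.0}, {"gripper": 1, "dx": -2.0, "dy": 0.5, "dz": 0.0, "ax": 0.0, "ay": 0.0, "az": 7.9}, {"gripper": 1, "dx": -1.8, "dy": 0.7, "dz": 0.0, "ax": 0.0, "ay": 0.0, "az": 7.9}, {"gripper": 1, "dx": -1.7, "dy": 1.0, "dz": 0.0, "ax": 0.0, "ay": 0.0, "az": 7.9}, {"gripper": 1, "dx": -1.5, "dy": 1.3, "dz": 0.0, "ax": 0.0, "ay": 0.0, "az": 7.9}]
[{"gripper": 1, "dx": -1.3, "dy": 1.4, "dz": 0.0, "ax": 0.0, "ay": 0.0, "az": 7.9}, {"gripper": 1, "dx": -1.2, "dy": 1.6, "dz": 0.0, "ax": 0.0, "ay": 0.0, "az": 8.0}, {"gripper": 1, "dx": -0.9, "dy": 1.8, "dz": 0.0, "ax": 0.0, "ay": 0.0, "az": 7.9}, {"gripper": 1, "dx": -0.6, "dy": 1.8, "dz": 0.1, "ax": 0.0, "ay": 0.0, "az": 7.9}, {"gripper": 1, "dx": -0.4, "dy": 2.0, "dz": 0.0, "ax": 0.0, "ay": 0.0, "az": 7.9}, {"gripper": 1, "dx": -0.2, "dy": 1.9, "dz": 0.0, "ax": 0.0, "ay": 0.0, "az": 7.9}, {"gripper": 1, "dx": 0.2, "dy": 2.0, "dz": 0.0, "ax": 0.0, "ay": 0.0, "az": 7.9}, {"gripper": 1, "dx": 0.4, "dy": 1.9, "dz": 0.0, "ax": 0.0, "ay": 0.0, "az": 8.0}]
[{"gripper": 1, "dx": 0.7, "dy": 1.9, "dz": 0.0, "ax": 0.0, "ay": 0.0, "az": 7.9}, {"gripper": 1, "dx": 0.9, "dy": 1.7, "dz": 0.0, "ax": 0.0, "ay": 0.0, "az": 7.9}, {"gripper": 1, "dx": 1.1, "dy": 1.6, "dz": 0.0, "ax": 0.0, "ay": 0.0, "az": 7.9}, {"gripper": 1, "dx": 1.4, "dy": 1.4, "dz": 0.1, "ax": 0.0, "ay": 0.0, "az": 7.9}]
20 end [0.5569 0.3082 0.2196] [[0.999, -0.052, -0.0], [-0.052, -0.999, 0.0], [-0.0, -0.0, -1.0]]
```

Emit:
arm_command(
  deltas=[
    {"gripper": 1,"dx": -1.9,"dy": -0.6,"dz": 0,"ax": 0,"ay": 0,"az": 7.9},
  ],
  force=40,
)

```text
time_s: 1.75
eef_pos: [0.2732, 0.556, 0.2223]
ee_rot: [[-0.845, 0.536, -0.002], [0.536, 0.845, 0.001], [0.002, -0.0, -1.0]]
contact_force: [0.2, -0.5, 0.4]
finger_gap: 1.001
```

Emit:
arm_command(
  deltas=[
    {"gripper": 1,"dx": -1.9,"dy": -0.3,"dz": 0.0,"ax": 0.0,"ay": 0.0,"az": 7.9},
    {"gripper": 1,"dx": -2.0,"dy": 0.0,"dz": 0.0,"ax": 0.0,"ay": 0.0,"az": 7.9},
    {"gripper": 1,"dx": -1.9,"dy": 0.3,"dz": 0.1,"ax": 0.0,"ay": 0.0,"az": 8.0},
    {"gripper": 1,"dx": -2.0,"dy": 0.5,"dz": 0.0,"ax": 0.0,"ay": 0.0,"az": 7.9},
    {"gripper": 1,"dx": -1.8,"dy": 0.7,"dz": 0.0,"ax": 0.0,"ay": 0.0,"az": 7.9},
    {"gripper": 1,"dx": -1.7,"dy": 1.0,"dz": 0.0,"ax": 0.0,"ay": 0.0,"az": 7.9},
    {"gripper": 1,"dx": -1.5,"dy": 1.3,"dz": 0.0,"ax": 0.0,"ay": 0.0,"az": 7.9},
  ],
)

```text
time_s: 2.45
eef_pos: [0.3802, 0.4633, 0.2217]
ee_rot: [[-0.03, 1.0, 0.0], [1.0, 0.03, 0.0], [0.0, 0.0, -1.0]]
contact_force: [-0.2, -0.1, 0.4]
finger_gap: 1.003
```

Emit:
arm_command(
  deltas=[
    {"gripper": 1,"dx": -1.3,"dy": 1.4,"dz": 0.0,"ax": 0.0,"ay": 0.0,"az": 7.9},
    {"gripper": 1,"dx": -1.2,"dy": 1.6,"dz": 0.0,"ax": 0.0,"ay": 0.0,"az": 8.0},
    {"gripper": 1,"dx": -0.9,"dy": 1.8,"dz": 0.0,"ax": 0.0,"ay": 0.0,"az": 7.9},
    {"gripper": 1,"dx": -0.6,"dy": 1.8,"dz": 0.1,"ax": 0.0,"ay": 0.0,"az": 7.9},
    {"gripper": 1,"dx": -0.4,"dy": 2.0,"dz": 0.0,"ax": 0.0,"ay": 0.0,"az": 7.9},
    {"gripper": 1,"dx": -0.2,"dy": 1.9,"dz": 0.0,"ax": 0.0,"ay": 0.0,"az": 7.9},
    {"gripper": 1,"dx": 0.2,"dy": 2.0,"dz": 0.0,"ax": 0.0,"ay": 0.0,"az": 7.9},
    {"gripper": 1,"dx": 0.4,"dy": 1.9,"dz": 0.0,"ax": 0.0,"ay": 0.0,"az": 8.0},
  ],
)

```text
time_s: 3.25
eef_pos: [0.4984, 0.3597, 0.2206]
ee_rot: [[0.88, 0.474, 0.0], [0.474, -0.88, 0.0], [0.0, -0.0, -1.0]]
contact_force: [-0.3, 0.7, -0.8]
finger_gap: 0.997
```

Emit:
arm_command(
  deltas=[
    {"gripper": 1,"dx": 0.7,"dy": 1.9,"dz": 0.0,"ax": 0.0,"ay": 0.0,"az": 7.9},
    {"gripper": 1,"dx": 0.9,"dy": 1.7,"dz": 0.0,"ax": 0.0,"ay": 0.0,"az": 7.9},
    {"gripper": 1,"dx": 1.1,"dy": 1.6,"dz": 0.0,"ax": 0.0,"ay": 0.0,"az": 7.9},
    {"gripper": 1,"dx": 1.4,"dy": 1.4,"dz": 0.1,"ax": 0.0,"ay": 0.0,"az": 7.9},
    {"gripper": 1,"dx": 0,"dy": 0,"dz": 0,"ax": 0,"ay": 0,"az": 0},
  ],
)

```text
time_s: 3.75
eef_pos: [0.5588, 0.3054, 0.2195]
ee_rot: [[0.998, -0.06, 0.001], [-0.06, -0.998, -0.001], [0.001, 0.001, -1.0]]
contact_force: [-0.2, -0.2, -0.4]
finger_gap: 1.004
```

```bash
python3 - <<'E'
from h import *
np.set_printoptions(precision=3,suppress=True)
s=sense();print(s["time_s"],s["eef_pos"],s["ee_rot"],s["q"])
a=camera("side");cv2.imwrite("pics/side2.png",a);cv2.imwrite("pics/side2z.png",cv2.resize(a[110:310,170:430],None,fx=3,fy=3,interpolation=2))
for t in("vise_knob","punch_mark","vise","drill_press","drill_tip","guide_mouth","end_stop","load_mark"):
    r=spot_point(t,"side"); print(t,[(np.round(x["point"],1),round(x["p"],2)) for x in r[:2]])
E
```

```text
3.75 [0.559 0.305 0.219] [[ 0.998 -0.06   0.001]
 [-0.06  -0.998 -0.001]
 [ 0.001  0.001 -1.   ]] [-0.946  0.381  0.494  1.456 -0.18   1.35  -2.072]
vise_knob [(array([235.6, 219.2]), 0.7)]
punch_mark []
vise [(array([273. , 237.8]), 0.63)]
drill_press [(array([347.3, 198.4]), 0.93)]
drill_tip [(array([348.1, 170.2]), 0.58)]
guide_mouth [(array([342.1, 196.2]), 0.98)]
end_stop [(array([357.2, 183.7]), 0.74)]
load_mark [(array([322.6, 208.5]), 0.56)]
```

View pics/side2z.png

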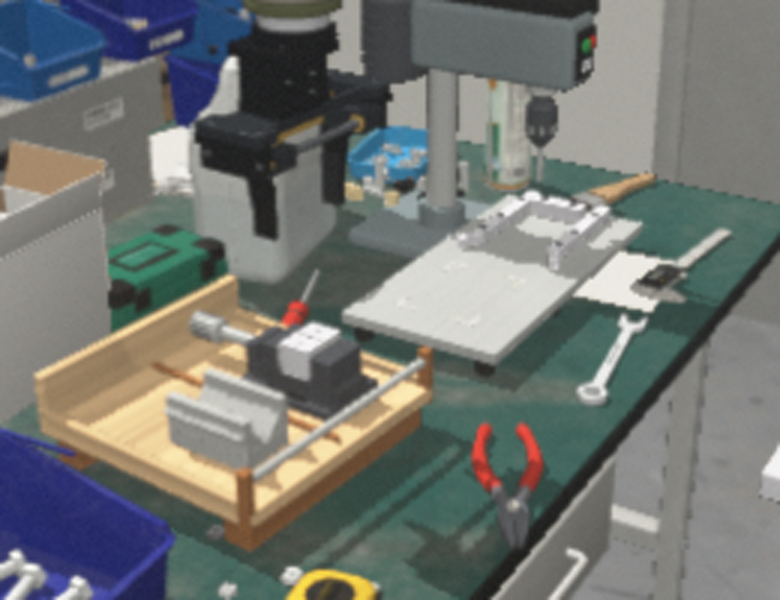

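The side view is clear now. In the zoom the vise's cross is near (312,337), the knob near (200,323), the table's left corners at (345,317) and (495,363), and the four corner marks are visible.

```bash
python3 - <<'E'
from h import *
np.set_printoptions(precision=4,suppress=True)
Z=lambda p:(p[0]/3+170-0.33,p[1]/3+110-0.33)
S=lambda p,z:onz("side",Z(p),z)
print("cross",S((312,337),.103))
print("knob",onz("side",(236,222),.076))
print("tableL",S((345,317),.034),S((495,361),.034)); print("near r",S((641,233),.034))
from numpy import array as A
print("tri knob",tri({"side":(236.3,222),"top":(247.9,179.4)}))
print("tri punch",tri({"side":Z((312,337)),"top":(250.1,205.8)}))
print("tri tip",tri({"side":(348,171.5),"top":(371.5,188.2)}))
print("load side",onz("side",(322.6,208.5),.034),"mouth",onz("side",(342,195),.034),"top",onz("top",(355.3,195.2),.034))
# predicted marks for drill guess
for g in [(.543,-.159,0)]:
  c,s=np.cos(g[2]),np.sin(g[2])
  for q in [(-.1,.3),(.09,.3),(-.1,-.1),(-.048,.127),(-.048,.255),(.048,.127),(.048,.255)]:
    P=(g[0]+c*q[0]-s*q[1],g[1]+s*q[0]+c*q[1],.034);u=proj("side",P);t=proj("top",P)
    print(q,((u-[170,110])*3+1).round(0),((t-[190,140])*3.3+1).round(0))
E
python3 -c "
import cv2
a=cv2.imread('pics/side2.png');cv2.imwrite('pics/s2t.png',cv2.resize(a[160:240,280:390],None,fx=7,fy=7,interpolation=2))
a=cv2.imread('pics/side2.png');cv2.imwrite('pics/s2v.png',cv2.resize(a[190:270,220:320],None,fx=7,fy=7,interpolation=2))"
```

```text
cross [0.5488 0.3081 0.103 ]
knob [0.6741 0.3232 0.076 ]
tableL [0.6202 0.1459 0.034 ] [0.4352 0.1506 0.034 ]
near r [ 0.4296 -0.2313  0.034 ]
tri knob [0.6825 0.3077 0.0655]
tri punch [0.5548 0.3073 0.1027]
tri tip [ 0.5443 -0.1565  0.0999]
load side [0.5385 0.0395 0.034 ] mouth [ 0.5315 -0.0911  0.034 ] top [ 0.5493 -0.0998  0.034 ]
(-0.1, 0.3) [493. 355.] [364. 304.]
(0.09, 0.3) [338. 313.] [337. 152.]
(-0.1, -0.1) [639. 223.] [697. 244.]
(-0.048, 0.127) [522. 281.] [500. 236.]
(-0.048, 0.255) [469. 326.] [394. 255.]
(0.048, 0.127) [449. 263.] [484. 160.]
(0.048, 0.255) [392. 305.] [380. 179.]
```

View pics/s2t.png

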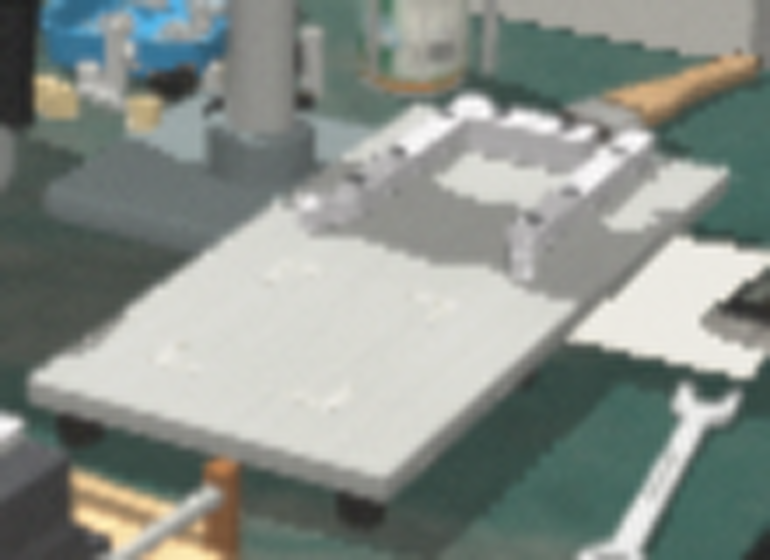

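View pics/s2v.png

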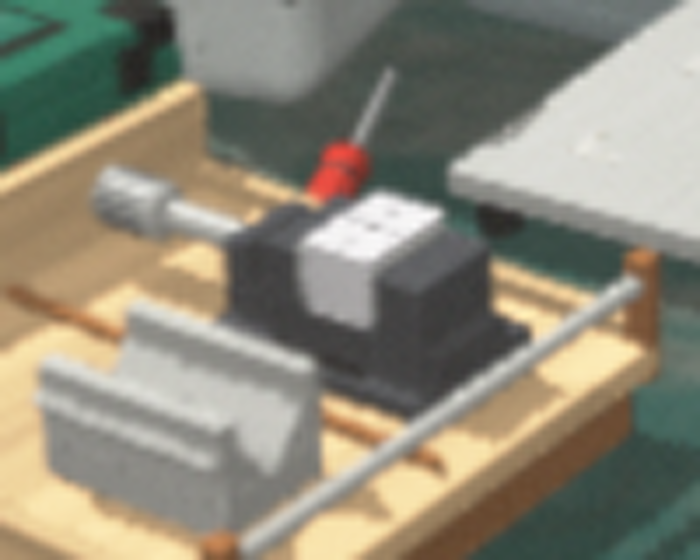

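```bash
python3 - <<'E'
from h import *
np.set_printoptions(precision=1,suppress=True)
from scipy.optimize import least_squares
# vise frame pts (x toward robot): observed side px (7x zoom s2v)
Zs=lambda p:np.array([p[0]/7+220-.43,p[1]/7+190-.43]); Zt=lambda p:np.array([p[0]/3.3+190-.35,p[1]/3.3+140-.35])
obs=[("side",(-16.5,-25,58),Zs((380,192))),("side",(16.5,-25,58),Zs((447,213))),("side",(16.5,25,58),Zs((370,265))),("side",(-16.5,25,58),Zs((298,243))),
("side",(0,0,58),Zs((370,226))),("side",(50,-40,10),Zs((530,330))),("side",(50,40,10),Zs((415,408))),
("side",(-128,0,31),np.array([236,220.5])),
("top",(50,-40,10),Zt((242,277))),("top",(50,40,10),Zt((176,280))),("top",(-128,0,31),np.array([247.9,179.4])),("top",(0,0,58),np.array([250.1,205.8]))]
# signs: vise x axis = world -x rotated yaw; y axis = world -y
def res(v,full=False):
    x,y,a,b,c,d,e=v;r=[]
    xa=np.array([-np.cos(a),-np.sin(a),0]);ya=np.array([np.sin(a),-np.cos(a),0])
    for n,q,u in obs:
        P=np.array([x,y,.045])+xa*q[0]/1e3+ya*q[1]*SG/1e3+np.array([0,0,q[2]/1e3])
        o=(b,c) if n=="side" else (d,e)
        r.append(proj(n,P)+o-u)
    r=np.array(r)
    return r if full else np.r_[r.ravel(),np.array([b,c,d,e])/0.7]
SG=-1
s=least_squares(res,[.555,.308,0,0,0,0,0],loss="soft_l1");v=s.x;print(v[:2]*1e3,np.degrees(v[2]),v[3:]);print(res(v,True))
E
```

```text
[550.8 310.7] -2.0094174388788097 [ 0.   0.1  0.  -0.1]
[[-0.7  0.4]
 [-0.9  0.3]
 [-0.5 -0.1]
 [ 0.3  0. ]
 [ 0.1  0.4]
 [ 0.2 -0.8]
 [ 0.2  0.3]
 [ 2.4 -1.1]
 [ 0.6 -1.3]
 [-0.3  0.8]
 [-0.3 -0.8]
 [-0.   2.1]]
```

Emit:
arm_command(
  deltas=[
    {"gripper": 1,"dx": -0.7,"dy": -0.5,"dz": 3.0,"ax": 0,"ay": 0,"az": -1.0},
    {"gripper": 1,"dx": 0,"dy": 0,"dz": 4.0,"ax": 0,"ay": 0,"az": 0},
    {"gripper": 1,"dx": 0,"dy": 0,"dz": 4.0,"ax": 0,"ay": 0,"az": 0},
    {"gripper": 1,"dx": 0,"dy": 0,"dz": 3.0,"ax": 0,"ay": 0,"az": 0},
    {"gripper": 1,"dx": 0,"dy": 0,"dz": 1.5,"ax": 0,"ay": 0,"az": 0},
    {"gripper": 1,"dx": 0,"dy": 0,"dz": 0,"ax": 0,"ay": 0,"az": 0},
  ],
  force=40,
)

```text
time_s: 4.8
eef_pos: [0.5491, 0.3132, 0.0629]
ee_rot: [[0.999, -0.034, -0.003], [-0.034, -0.999, -0.002], [-0.002, 0.002, -1.0]]
contact_force: [-0.7, 0.2, -0.1]
finger_gap: 1.0
```

```bash
python3 - <<'E'
from h import *
a=camera("side");cv2.imwrite("pics/s3v.png",cv2.resize(a[150:270,200:340],None,fx=5,fy=5,interpolation=2))
E
```

```text
(no output)
```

View pics/s3v.png

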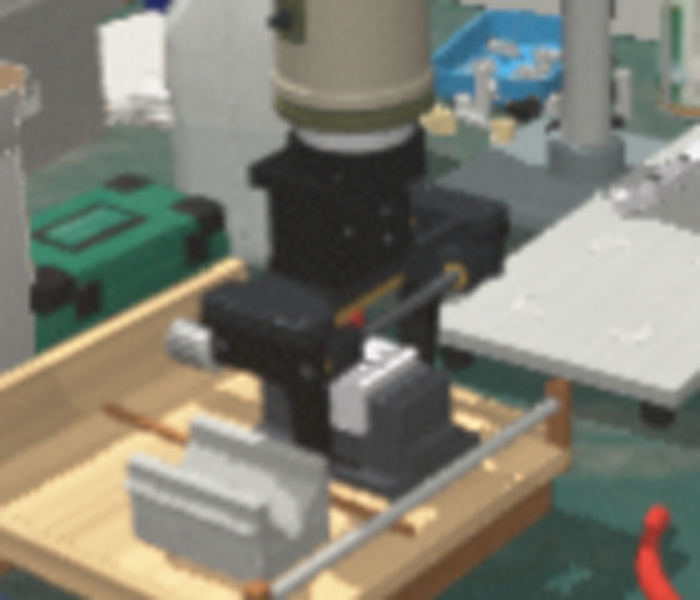

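```bash
python3 - <<'E'
from h import *
np.set_printoptions(precision=4,suppress=True)
s=sense();p=np.array(s["eef_pos"]);R=np.array(s["ee_rot"]);print(p)
def z5(P): return ((proj("side",P)-[200,150])*5+2).round(0)
for y in(-.0435,-.0585,.0435,.0585):
  for x in(-.0095,.0095): print(x,y,z5(p+R@[x,y,0]),z5(p+R@[x,y,-.03]))
for q in [(-16.5,-25,58),(16.5,-25,58),(16.5,25,58),(-16.5,25,58),(50,-40,10),(50,40,10)]:
  a=np.radians(-2);xa=np.array([-np.cos(a),-np.sin(a),0]);ya=np.array([np.sin(a),-np.cos(a),0])
  print(q,z5(np.array([.551,.3107,.045])+xa*q[0]/1e3-ya*q[1]/1e3+np.array([0,0,q[2]/1e3])))
E
```

```text
[0.5502 0.3136 0.0648]
-0.0095 -0.0435 [332. 462.] [329. 415.]
0.0095 -0.0435 [304. 453.] [302. 406.]
-0.0095 -0.0585 [315. 474.] [312. 426.]
0.0095 -0.0585 [288. 464.] [285. 417.]
-0.0095 0.0435 [423. 398.] [422. 352.]
0.0095 0.0435 [396. 389.] [395. 344.]
-0.0095 0.0585 [438. 387.] [436. 342.]
0.0095 0.0585 [411. 379.] [410. 334.]
(-16.5, -25, 58) [367. 338.]
(16.5, -25, 58) [414. 353.]
(16.5, 25, 58) [361. 388.]
(-16.5, 25, 58) [314. 373.]
(50, -40, 10) [479. 431.]
(50, 40, 10) [397. 492.]
```

The projected finger and vise corners match the picture, so the fingers straddle the block centrally. I'll close them.

Emit:
arm_command(
  deltas=[
    {"gripper": 0.3,"dx": 0,"dy": 0,"dz": 0.3,"ax": 0,"ay": 0,"az": 0},
    {"gripper": 0.3,"dx": 0,"dy": 0,"dz": 0,"ax": 0,"ay": 0,"az": 0},
    {"gripper": 0.3,"dx": 0,"dy": 0,"dz": 0,"ax": 0,"ay": 0,"az": 0},
    {"gripper": 0.3,"dx": 0,"dy": 0,"dz": 0,"ax": 0,"ay": 0,"az": 0},
    {"gripper": 0.3,"dx": 0,"dy": 0,"dz": 0,"ax": 0,"ay": 0,"az": 0},
  ],
  force=50,
)

```text
time_s: 5.35
eef_pos: [0.5505, 0.3126, 0.062]
ee_rot: [[0.999, -0.035, 0.0], [-0.035, -0.999, -0.001], [0.0, 0.001, -1.0]]
contact_force: [-3.2, -10.5, 7.5]
finger_gap: 0.633
```

Emit:
arm_command(
  deltas=[
    {"gripper": 0.2,"dx": 0,"dy": 0,"dz": 0,"ax": 0,"ay": 0,"az": 0},
    {"gripper": 0.2,"dx": 0,"dy": 0,"dz": 0,"ax": 0,"ay": 0,"az": 0},
    {"gripper": 0.2,"dx": 0,"dy": 0,"dz": 0,"ax": 0,"ay": 0,"az": 0},
    {"gripper": 0.2,"dx": 0,"dy": 0,"dz": 0,"ax": 0,"ay": 0,"az": 0},
  ],
  force=50,
)

```text
time_s: 5.75
eef_pos: [0.5506, 0.311, 0.062]
ee_rot: [[0.999, -0.037, -0.001], [-0.037, -0.999, -0.003], [-0.0, 0.003, -1.0]]
contact_force: [-2.6, -7.5, 5.9]
finger_gap: 0.57
```

Emit:
arm_command(
  deltas=[
    {"gripper": 0.2,"dx": 0,"dy": 0,"dz": -0.5,"ax": 0,"ay": 0,"az": 0},
    {"gripper": 0.2,"dx": 0,"dy": 0,"dz": -1.0,"ax": 0,"ay": 0,"az": 0},
    {"gripper": 0.2,"dx": 0,"dy": 0,"dz": -1.5,"ax": 0,"ay": 0,"az": 0},
    {"gripper": 0.2,"dx": 0,"dy": 0,"dz": -2.0,"ax": 0,"ay": 0,"az": 0},
    {"gripper": 0.2,"dx": 0,"dy": 0,"dz": -2.0,"ax": 0,"ay": 0,"az": 0},
    {"gripper": 0.2,"dx": 0,"dy": 0,"dz": -2.0,"ax": 0,"ay": 0,"az": 0},
  ],
)

```text
time_s: 6.35
eef_pos: [0.5501, 0.3139, 0.1533]
ee_rot: [[0.999, -0.034, 0.0], [-0.034, -0.999, 0.001], [0.0, -0.001, -1.0]]
contact_force: [-0.6, 0.1, -8.3]
finger_gap: 0.571
```

```bash
python3 - <<'E'
from h import *
a=camera("side");cv2.imwrite("pics/s4v.png",cv2.resize(a[130:270,200:360],None,fx=4,fy=4,interpolation=2))
s=sense();print(s["eef_pos"],s["contact_force"],s["ft_torque"],s["finger_gap"])
E
```

```text
[0.55164641 0.31458206 0.1571656 ] [ 1.90864572  1.21386901 -3.28594705] [ 0.10268521  0.05674207 -0.00681501] 0.5717784714550973
```

View pics/s4v.png

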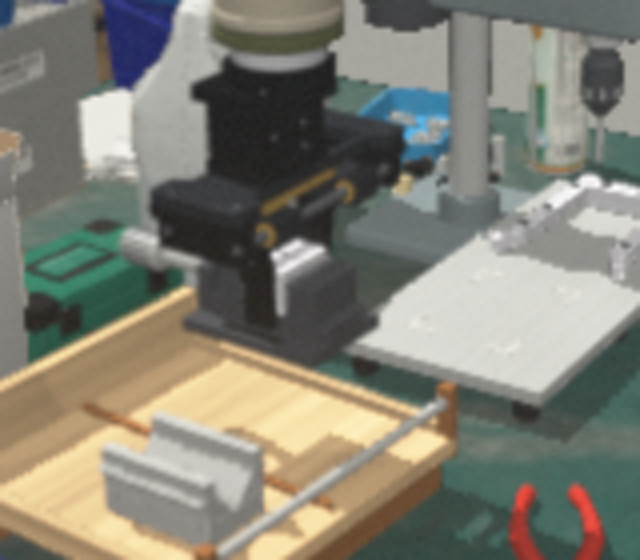

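```bash
python3 -c "
from plan import *
import plan
plan.G=0.2
for u in [(297,152),(345,145)]: print(u,onz('top',u,0),onz('top',u,.1))
plan.plan([.542,.028,.158],90,rot=7.0)"
```

```text
(297, 152) [0.78762247 0.09428639 0.        ] [0.74458259 0.09834862 0.1       ]
(345, 145) [ 0.78268385 -0.10847502  0.        ] [ 0.73993422 -0.09249603  0.1       ]
[{"gripper": 0.2, "dx": 0.0, "dy": 2.0, "dz": 0.0, "ax": -0.2, "ay": -0.2, "az": -6.6}, {"gripper": 0.2, "dx": -0.2, "dy": 2.1, "dz": 0.0, "ax": 0.0, "ay": 0.0, "az": -6.5}, {"gripper": 0.2, "dx": -0.5, "dy": 2.0, "dz": 0.0, "ax": 0.0, "ay": 0.0, "az": -6.6}, {"gripper": 0.2, "dx": -0.7, "dy": 1.9, "dz": 0.0, "ax": 0.0, "ay": 0.0, "az": -6.6}, {"gripper": 0.2, "dx": -0.9, "dy": 1.8, "dz": 0.0, "ax": 0.0, "ay": 0.0, "az": -6.5}, {"gripper": 0.2, "dx": -1.1, "dy": 1.8, "dz": 0.0, "ax": 0.0, "ay": 0.0, "az": -6.6}, {"gripper": 0.2, "dx": -1.3, "dy": 1.5, "dz": 0.0, "ax": 0.0, "ay": 0.0, "az": -6.6}, {"gripper": 0.2, "dx": -1.5, "dy": 1.5, "dz": -0.1, "ax": 0.0, "ay": 0.0, "az": -6.6}]
[{"gripper": 0.2, "dx": -1.6, "dy": 1.2, "dz": 0.0, "ax": 0.0, "ay": 0.0, "az": -6.5}, {"gripper": 0.2, "dx": -1.8, "dy": 1.1, "dz": 0.0, "ax": 0.0, "ay": 0.0, "az": -6.6}, {"gripper": 0.2, "dx": -1.8, "dy": 0.8, "dz": 0.0, "ax": 0.0, "ay": 0.0, "az": -6.6}, {"gripper": 0.2, "dx": -2.0, "dy": 0.6, "dz": 0.0, "ax": 0.0, "ay": 0.0, "az": -6.5}, {"gripper": 0.2, "dx": -2.0, "dy": 0.4, "dz": 0.0, "ax": 0.0, "ay": 0.0, "az": -6.6}, {"gripper": 0.2, "dx": -2.0, "dy": 0.2, "dz": 0.0, "ax": 0.0, "ay": 0.0, "az": -6.6}]
14 end [0.5419 0.0284 0.1581] [[-0.0, 1.0, 0.001], [1.0, 0.0, -0.0], [-0.0, 0.001, -1.0]]
```

Emit:
arm_command(
  deltas=[
    {"gripper": 0.2,"dx": 0.0,"dy": 2.0,"dz": 0.0,"ax": 0,"ay": 0,"az": -6.6},
    {"gripper": 0.2,"dx": -0.2,"dy": 2.1,"dz": 0.0,"ax": 0.0,"ay": 0.0,"az": -6.5},
    {"gripper": 0.2,"dx": -0.5,"dy": 2.0,"dz": 0.0,"ax": 0.0,"ay": 0.0,"az": -6.6},
    {"gripper": 0.2,"dx": -0.7,"dy": 1.9,"dz": 0.0,"ax": 0.0,"ay": 0.0,"az": -6.6},
    {"gripper": 0.2,"dx": -0.9,"dy": 1.8,"dz": 0.0,"ax": 0.0,"ay": 0.0,"az": -6.5},
    {"gripper": 0.2,"dx": -1.1,"dy": 1.8,"dz": 0.0,"ax": 0.0,"ay": 0.0,"az": -6.6},
    {"gripper": 0.2,"dx": -1.3,"dy": 1.5,"dz": 0.0,"ax": 0.0,"ay": 0.0,"az": -6.6},
    {"gripper": 0.2,"dx": -1.5,"dy": 1.5,"dz": 0,"ax": 0.0,"ay": 0.0,"az": -6.6},
  ],
)

```text
time_s: 7.2
eef_pos: [0.5445, 0.1489, 0.1518]
ee_rot: [[0.631, 0.776, 0.0], [0.776, -0.631, 0.0], [0.0, -0.0, -1.0]]
contact_force: [0.1, 0.3, -8.7]
finger_gap: 0.573
```

Emit:
arm_command(
  deltas=[
    {"gripper": 0.2,"dx": -1.6,"dy": 1.2,"dz": 0.0,"ax": 0.0,"ay": 0.0,"az": -6.5},
    {"gripper": 0.2,"dx": -1.8,"dy": 1.1,"dz": 0.0,"ax": 0.0,"ay": 0.0,"az": -6.6},
    {"gripper": 0.2,"dx": -1.8,"dy": 0.8,"dz": 0.0,"ax": 0.0,"ay": 0.0,"az": -6.6},
    {"gripper": 0.2,"dx": -2.0,"dy": 0.6,"dz": 0.0,"ax": 0.0,"ay": 0.0,"az": -6.5},
    {"gripper": 0.2,"dx": -2.0,"dy": 0.4,"dz": 0.0,"ax": 0.0,"ay": 0.0,"az": -6.6},
    {"gripper": 0.2,"dx": -2.0,"dy": 0.2,"dz": 0.0,"ax": 0.0,"ay": 0.0,"az": -6.6},
    {"gripper": 0.2,"dx": 0,"dy": 0,"dz": 0,"ax": 0,"ay": 0,"az": 0},
  ],
)

```text
time_s: 7.9
eef_pos: [0.5404, 0.0235, 0.152]
ee_rot: [[0.0, 1.0, 0.001], [1.0, -0.0, -0.001], [-0.001, 0.001, -1.0]]
contact_force: [0.9, -0.9, -8.9]
finger_gap: 0.572
```

```bash
python3 - <<'E'
from h import *
np.set_printoptions(precision=4,suppress=True)
a=camera("side");cv2.imwrite("pics/s5v.png",cv2.resize(a[110:250,240:400],None,fx=4.5,fy=4.5,interpolation=2))
a=camera("top");cv2.imwrite("pics/t5v.png",cv2.resize(a[140:250,270:410],None,fx=5,fy=5,interpolation=2))
s=sense();print(s["eef_pos"],s["ee_rot"],s["contact_force"],s["finger_gap"],s["q"])
for n in("side","top"):
  for t in("vise_knob","punch_mark"): print(n,t,[(x["point"],x["p"]) for x in spot_point(t,n)[:1]])
E
```

```text
[0.5405 0.027  0.1518] [[ 0.0018  1.      0.0005]
 [ 1.     -0.0018  0.0004]
 [ 0.0004  0.0005 -1.    ]] [ 0.3497  0.2633 -7.8844] 0.5699886211527404 [-0.4839  0.2017  0.395   1.7966 -0.0846  1.1592 -0.0641]
side vise_knob [([304.2, 185.3], 0.76)]
side punch_mark [([326.1, 161.0], 0.76)]
top vise_knob [([325.3, 187.6], 0.6)]
top punch_mark [([327.1, 188.7], 0.78)]
```

View pics/s5v.png

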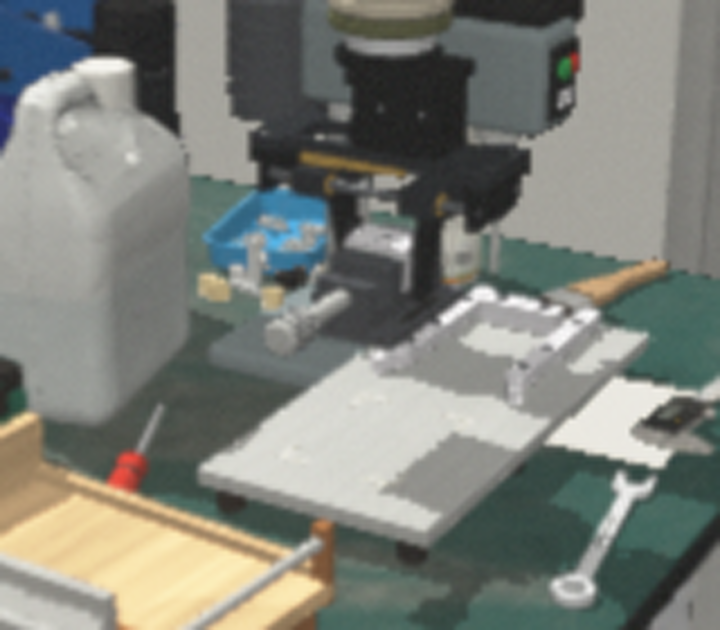

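View pics/t5v.png

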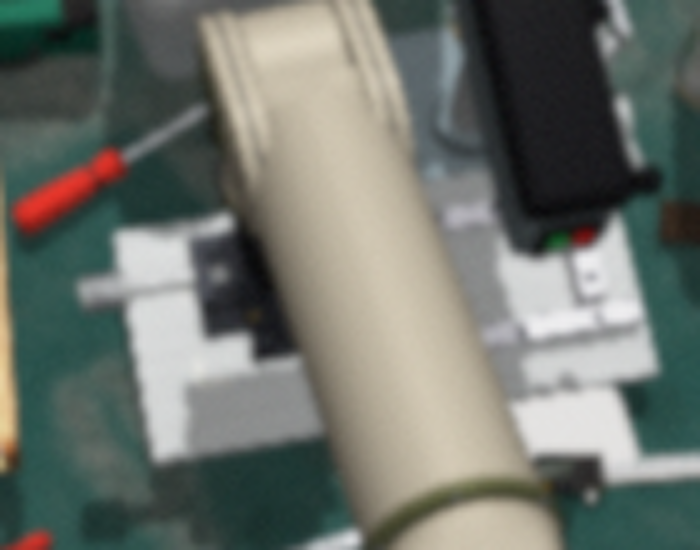

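Emit:
arm_command(
  deltas=[
    {"gripper": 0.2,"dx": 0,"dy": 0.2,"dz": 2.0,"ax": 0,"ay": 0,"az": 0},
    {"gripper": 0.2,"dx": 0,"dy": 0,"dz": 3.0,"ax": 0,"ay": 0,"az": 0},
    {"gripper": 0.2,"dx": 0,"dy": 0,"dz": 2.5,"ax": 0,"ay": 0,"az": 0},
    {"gripper": 0.2,"dx": 0,"dy": 0,"dz": 1.3,"ax": 0,"ay": 0,"az": 0},
    {"gripper": 0.2,"dx": 0,"dy": 0,"dz": 0.5,"ax": 0,"ay": 0,"az": 0},
    {"gripper": 0.2,"dx": 0,"dy": 0,"dz": 0.2,"ax": 0,"ay": 0,"az": 0},
    {"gripper": 0.2,"dx": 0,"dy": 0,"dz": 0,"ax": 0,"ay": 0,"az": 0},
  ],
)

```text
time_s: 8.9
eef_pos: [0.5432, 0.0276, 0.0574]
ee_rot: [[-0.0, 1.0, 0.001], [1.0, 0.0, 0.0], [0.0, 0.001, -1.0]]
contact_force: [-0.1, -0.1, -8.4]
finger_gap: 0.569
```

Emit:
arm_command(
  deltas=[
    {"gripper": 0.2,"dx": 0,"dy": 0,"dz": 0.2,"ax": 0,"ay": 0,"az": 0},
    {"gripper": 0.2,"dx": 0,"dy": 0,"dz": 0.2,"ax": 0,"ay": 0,"az": 0},
    {"gripper": 0.2,"dx": 0,"dy": 0,"dz": 0.2,"ax": 0,"ay": 0,"az": 0},
    {"gripper": 0.2,"dx": 0,"dy": 0,"dz": 0.0,"ax": 0,"ay": 0,"az": 0},
  ],
)

```text
time_s: 9.3
eef_pos: [0.5427, 0.0274, 0.051]
ee_rot: [[-0.0, 1.0, 0.001], [1.0, 0.0, 0.0], [0.0, 0.001, -1.0]]
contact_force: [-2.1, -0.4, -1.8]
finger_gap: 0.568
```

Emit:
arm_command(
  deltas=[
    {"gripper": 0.2,"dx": 0,"dy": 0,"dz": 0.1,"ax": 0,"ay": 0,"az": 0},
    {"gripper": 1,"dx": 0,"dy": 0,"dz": 0,"ax": 0,"ay": 0,"az": 0},
    {"gripper": 1,"dx": 0,"dy": 0,"dz": 0,"ax": 0,"ay": 0,"az": 0},
    {"gripper": 1,"dx": 0,"dy": 0,"dz": 0,"ax": 0,"ay": 0,"az": 0},
    {"gripper": 1,"dx": 0,"dy": 0,"dz": 0,"ax": 0,"ay": 0,"az": 0},
    {"gripper": 1,"dx": 0,"dy": 0,"dz": 0,"ax": 0,"ay": 0,"az": 0},
    {"gripper": 1,"dx": 0,"dy": 0,"dz": 0,"ax": 0,"ay": 0,"az": 0},
  ],
)

```text
time_s: 10.0
eef_pos: [0.5425, 0.0274, 0.0495]
ee_rot: [[-0.0, 1.0, 0.0], [1.0, 0.0, 0.0], [0.0, 0.0, -1.0]]
contact_force: [-0.1, -0.0, 0.5]
finger_gap: 0.973
```

Released. I'll go straight up, then shift over the knob (128 mm towards +y) and look.

Emit:
arm_command(
  deltas=[
    {"gripper": 1,"dx": 0,"dy": 0,"dz": -2.0,"ax": 0,"ay": 0,"az": 0},
    {"gripper": 1,"dx": 0,"dy": 0,"dz": -4.0,"ax": 0,"ay": 0,"az": 0},
    {"gripper": 1,"dx": 0,"dy": 0,"dz": -4.0,"ax": 0,"ay": 0,"az": 0},
    {"gripper": 1,"dx": 4.3,"dy": 0,"dz": 0,"ax": 0,"ay": 0,"az": 0},
    {"gripper": 1,"dx": 4.3,"dy": 0,"dz": 0,"ax": 0,"ay": 0,"az": 0},
    {"gripper": 1,"dx": 4.2,"dy": 0,"dz": 0,"ax": 0,"ay": 0,"az": 0},
    {"gripper": 1,"dx": 0,"dy": 0,"dz": 0,"ax": 0,"ay": 0,"az": 0},
  ],
)

```text
time_s: 10.7
eef_pos: [0.5412, 0.1626, 0.1493]
ee_rot: [[-0.009, 1.0, -0.001], [1.0, 0.009, 0.003], [0.003, -0.0, -1.0]]
contact_force: [0.6, 0.2, -0.2]
finger_gap: 1.001
```

```bash
python3 - <<'E'
from h import *
np.set_printoptions(precision=4,suppress=True)
a=camera("side");cv2.imwrite("pics/s6v.png",cv2.resize(a[110:250,240:400],None,fx=4.5,fy=4.5,interpolation=2))
a=camera("top");cv2.imwrite("pics/t6v.png",cv2.resize(a[140:250,270:410],None,fx=5,fy=5,interpolation=2))
s=sense();print(s["time_s"],s["eef_pos"],s["ee_rot"],s["finger_gap"])
for n in("side","top"):
  for t,z in(("vise_knob",.065),("punch_mark",.092),("drill_tip",.102)): print(n,t,[(np.round(x["point"],1),x["p"],onz(n,x["point"],z)) for x in spot_point(t,n)[:1]])
E
```

```text
10.8 [0.5421 0.1561 0.1493] [[-0.0025  1.     -0.0004]
 [ 1.      0.0025 -0.0004]
 [-0.0004 -0.0004 -1.    ]] 1.0014029735910561
side vise_knob [(array([301.6, 214.7]), 0.65, array([0.5435, 0.1659, 0.065 ]))]
side punch_mark [(array([323., 191.]), 0.61, array([0.5447, 0.0273, 0.092 ]))]
side drill_tip [(array([350.3, 168.8]), 0.85, array([ 0.5445, -0.1803,  0.102 ]))]
top vise_knob []
top punch_mark [(array([325. , 192.5]), 0.7, array([0.5636, 0.0212, 0.092 ]))]
top drill_tip [(array([370., 187.]), 0.75, array([ 0.5512, -0.151 ,  0.102 ]))]
```

View pics/s6v.png

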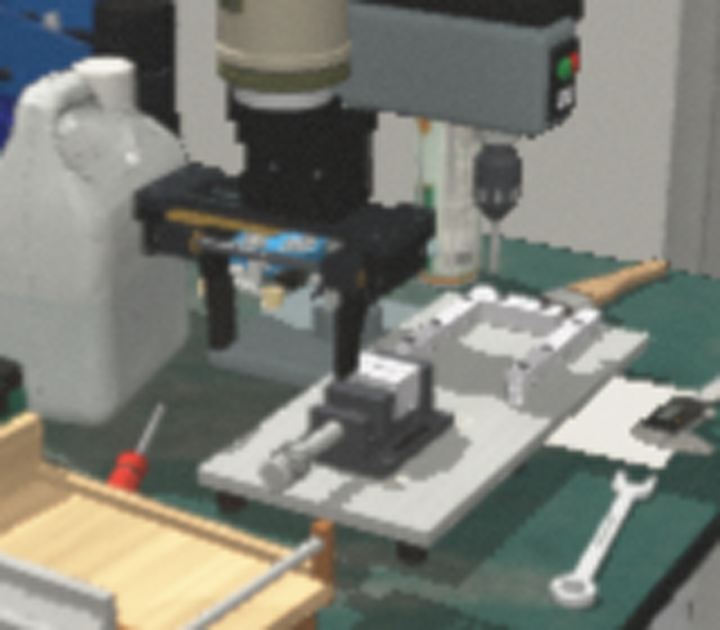

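View pics/t6v.png

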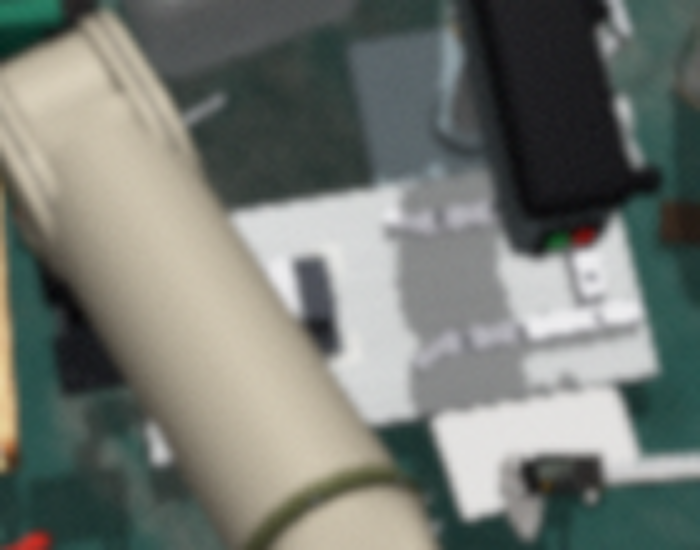

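The vise stands flat inside the marks with its knob to the left, and the gripper is centred over the knob at zoom (290,455). I'll descend and grip the knob.

Emit:
arm_command(
  deltas=[
    {"gripper": 1,"dx": 0,"dy": 0,"dz": 3.0,"ax": 0,"ay": 0,"az": 0},
    {"gripper": 1,"dx": 0,"dy": 0,"dz": 4.0,"ax": 0,"ay": 0,"az": 0},
    {"gripper": 1,"dx": 0,"dy": 0,"dz": 2.0,"ax": 0,"ay": 0,"az": 0},
    {"gripper": 1,"dx": 0,"dy": 0,"dz": 1.0,"ax": 0,"ay": 0,"az": 0},
    {"gripper": 1,"dx": 0,"dy": 0,"dz": 0,"ax": 0,"ay": 0,"az": 0},
    {"gripper": 1,"dx": 0,"dy": 0,"dz": 0,"ax": 0,"ay": 0,"az": 0},
  ],
)

```text
time_s: 11.7
eef_pos: [0.5432, 0.1554, 0.0507]
ee_rot: [[0.0, 1.0, 0.001], [1.0, -0.0, 0.001], [0.001, 0.001, -1.0]]
contact_force: [0.2, -0.9, 0.5]
finger_gap: 0.999
```

```bash
python3 - <<'E'
from h import *
np.set_printoptions(precision=4,suppress=True)
a=camera("side");cv2.imwrite("pics/s7v.png",cv2.resize(a[110:250,240:400],None,fx=4.5,fy=4.5,interpolation=2))
s=sense();print(s["time_s"],s["eef_pos"],s["ee_rot"],s["finger_gap"],s["contact_force"])
E
```

```text
11.75 [0.5434 0.1555 0.051 ] [[ 0.0001  1.      0.002 ]
 [ 1.     -0.0001  0.0009]
 [ 0.0009  0.002  -1.    ]] 1.0056964107760145 [-0.0416  0.0691 -1.1689]
```

View pics/s7v.png

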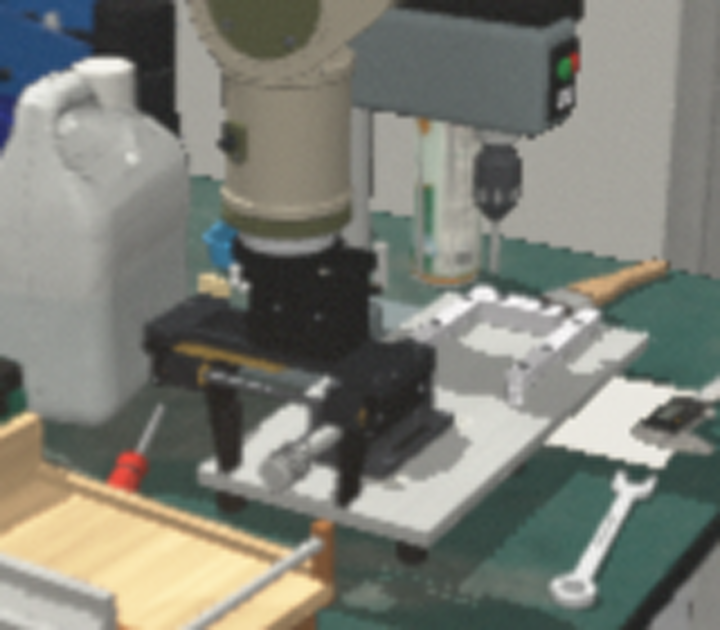

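Emit:
arm_command(
  deltas=[
    {"gripper": 0.15,"dx": 0,"dy": 0,"dz": 0.3,"ax": 0,"ay": 0,"az": 0},
    {"gripper": 0.15,"dx": 0,"dy": 0,"dz": 0,"ax": 0,"ay": 0,"az": 0},
    {"gripper": 0.15,"dx": 0,"dy": 0,"dz": 0,"ax": 0,"ay": 0,"az": 0},
    {"gripper": 0.15,"dx": 0,"dy": 0,"dz": 0,"ax": 0,"ay": 0,"az": 0},
    {"gripper": 0.15,"dx": 0,"dy": 0,"dz": 0,"ax": 0,"ay": 0,"az": 0},
    {"gripper": 0.15,"dx": 0,"dy": 0,"dz": 0,"ax": 0,"ay": 0,"az": 0},
    {"gripper": 0.15,"dx": 0,"dy": 0,"dz": 0,"ax": 0,"ay": 0,"az": 0},
    {"gripper": 0.15,"dx": 0,"dy": 0,"dz": 0,"ax": 0,"ay": 0,"az": 0},
  ],
  force=20,
)

```text
time_s: 12.55
eef_pos: [0.5424, 0.1554, 0.0465]
ee_rot: [[-0.0, 1.0, 0.0], [1.0, 0.0, 0.0], [0.0, 0.0, -1.0]]
contact_force: [-0.3, 0.8, -0.4]
finger_gap: 0.358
```

Emit:
arm_command(
  deltas=[
    {"gripper": 0.15,"dx": 0,"dy": 0,"dz": 0,"ax": 0,"ay": 0,"az": 0},
    {"gripper": 0.15,"dx": 0,"dy": 0,"dz": 0,"ax": 0,"ay": 0,"az": 0},
    {"gripper": 0.15,"dx": 0,"dy": 0,"dz": 0,"ax": 0,"ay": 0,"az": 0},
    {"gripper": 0.15,"dx": 0,"dy": 0,"dz": 0,"ax": 0,"ay": 0,"az": 0},
  ],
  force=20,
)

```text
time_s: 12.95
eef_pos: [0.5425, 0.1555, 0.0466]
ee_rot: [[-0.0, 1.0, 0.0], [1.0, 0.0, 0.0], [0.0, 0.0, -1.0]]
contact_force: [1.9, 0.4, -1.0]
finger_gap: 0.292
```

Emit:
arm_command(
  deltas=[
    {"gripper": 0.15,"dx": -0.5,"dy": 0,"dz": 0,"ax": 0,"ay": 0,"az": 0},
    {"gripper": 0.15,"dx": -1,"dy": 0,"dz": 0,"ax": 0,"ay": 0,"az": 0},
    {"gripper": 0.15,"dx": -1,"dy": 0,"dz": 0,"ax": 0,"ay": 0,"az": 0},
    {"gripper": 0.15,"dx": -1,"dy": 0,"dz": 0,"ax": 0,"ay": 0,"az": 0},
    {"gripper": 0.15,"dx": -1,"dy": 0,"dz": 0,"ax": 0,"ay": 0,"az": 0},
    {"gripper": 0.15,"dx": -0.5,"dy": 0,"dz": 0,"ax": 0,"ay": 0,"az": 0},
    {"gripper": 0.15,"dx": 0,"dy": 0,"dz": 0,"ax": 0,"ay": 0,"az": 0},
  ],
)

```text
time_s: 13.65
eef_pos: [0.5422, 0.1048, 0.0466]
ee_rot: [[0.0, 1.0, -0.0], [1.0, -0.0, -0.0], [-0.0, -0.0, -1.0]]
contact_force: [-1.7, -0.8, 1.1]
finger_gap: 0.29
```

```bash
python3 - <<'E'
from h import *
np.set_printoptions(precision=4,suppress=True)
a=camera("side");cv2.imwrite("pics/s8v.png",cv2.resize(a[150:230,280:390],None,fx=7,fy=7,interpolation=2))
a=camera("top");cv2.imwrite("pics/t8v.png",cv2.resize(a[150:240,300:410],None,fx=7,fy=6.5,interpolation=2))
s=sense();print(s["time_s"],s["eef_pos"],s["ee_rot"],s["finger_gap"],s["contact_force"])
E
```

```text
13.75 [0.5422 0.1047 0.0465] [[ 0.0002  1.     -0.0005]
 [ 1.     -0.0002 -0.0008]
 [-0.0008 -0.0005 -1.    ]] 0.291703774710269 [-1.0142 -2.1446  2.0636]
```

View pics/s8v.png

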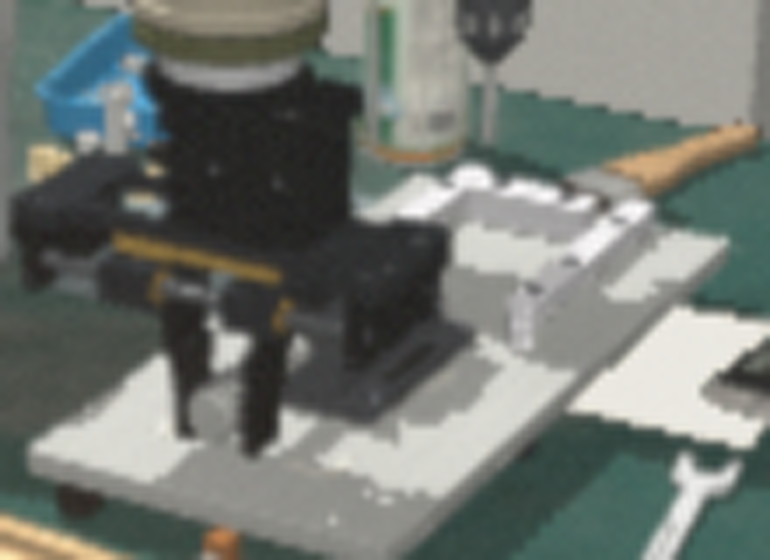

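View pics/t8v.png

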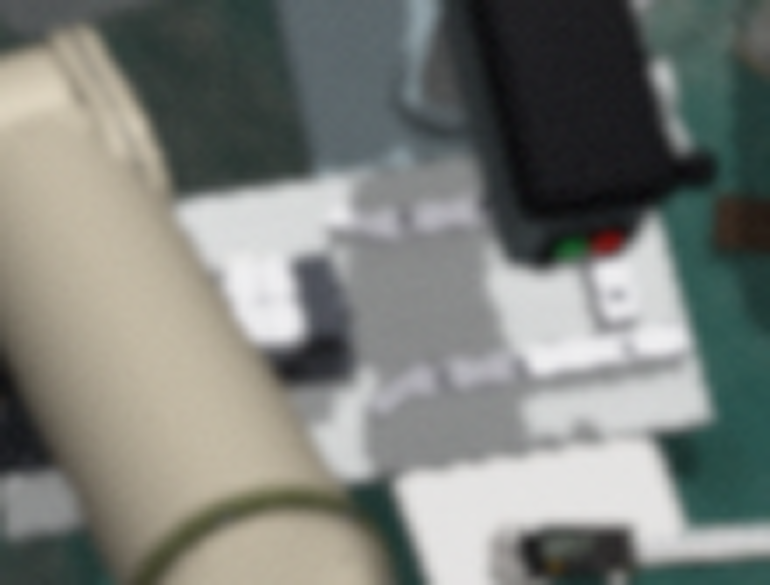

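The foot's front edge (t8v col 350, rows 245–378) lies centred in the flare (rows 235–395). I'll slide on.

Emit:
arm_command(
  deltas=[
    {"gripper": 0.15,"dx": -0.7,"dy": 0,"dz": 0,"ax": 0,"ay": 0,"az": 0},
    {"gripper": 0.15,"dx": -0.8,"dy": 0,"dz": 0,"ax": 0,"ay": 0,"az": 0},
    {"gripper": 0.15,"dx": -0.8,"dy": 0,"dz": 0,"ax": 0,"ay": 0,"az": 0},
    {"gripper": 0.15,"dx": -0.8,"dy": 0,"dz": 0,"ax": 0,"ay": 0,"az": 0},
    {"gripper": 0.15,"dx": -0.8,"dy": 0,"dz": 0,"ax": 0,"ay": 0,"az": 0},
    {"gripper": 0.15,"dx": -0.8,"dy": 0,"dz": 0,"ax": 0,"ay": 0,"az": 0},
  ],
)

```text
time_s: 14.35
eef_pos: [0.5424, 0.0597, 0.0466]
ee_rot: [[-0.002, 1.0, 0.0], [1.0, 0.002, 0.002], [0.002, 0.0, -1.0]]
contact_force: [-0.1, 6.4, -0.4]
finger_gap: 0.29
```

Emit:
arm_command(
  deltas=[
    {"gripper": 0.15,"dx": -0.6,"dy": 0,"dz": 0,"ax": 0,"ay": 0,"az": 0},
    {"gripper": 0.15,"dx": -0.6,"dy": 0,"dz": 0,"ax": 0,"ay": 0,"az": 0},
    {"gripper": 0.15,"dx": -0.6,"dy": 0,"dz": 0,"ax": 0,"ay": 0,"az": 0},
    {"gripper": 0.15,"dx": -0.6,"dy": 0,"dz": 0,"ax": 0,"ay": 0,"az": 0},
  ],
)

```text
time_s: 14.75
eef_pos: [0.5424, 0.0358, 0.0465]
ee_rot: [[-0.002, 1.0, 0.0], [1.0, 0.002, 0.002], [0.002, 0.0, -1.0]]
contact_force: [0.3, 6.3, 0.7]
finger_gap: 0.29
```

Side force is near zero and the friction steady at about 6 N, so it isn't jamming. About 65 mm remain.

Emit:
arm_command(
  deltas=[
    {"gripper": 0.15,"dx": -0.8,"dy": 0,"dz": 0,"ax": 0,"ay": 0,"az": 0},
    {"gripper": 0.15,"dx": -0.8,"dy": 0,"dz": 0,"ax": 0,"ay": 0,"az": 0},
    {"gripper": 0.15,"dx": -0.8,"dy": 0,"dz": 0,"ax": 0,"ay": 0,"az": 0},
    {"gripper": 0.15,"dx": -0.8,"dy": 0,"dz": 0,"ax": 0,"ay": 0,"az": 0},
    {"gripper": 0.15,"dx": -0.8,"dy": 0,"dz": 0,"ax": 0,"ay": 0,"az": 0},
    {"gripper": 0.15,"dx": -0.8,"dy": 0,"dz": 0,"ax": 0,"ay": 0,"az": 0},
    {"gripper": 0.15,"dx": -0.4,"dy": 0,"dz": 0,"ax": 0,"ay": 0,"az": 0},
  ],
)

```text
time_s: 15.45
eef_pos: [0.5424, -0.0167, 0.0466]
ee_rot: [[-0.001, 1.0, -0.0], [1.0, 0.001, 0.001], [0.001, -0.0, -1.0]]
contact_force: [-0.4, 7.7, 1.3]
finger_gap: 0.292
```

```bash
python3 - <<'E'
from h import *
np.set_printoptions(precision=4,suppress=True)
a=camera("side");cv2.imwrite("pics/s9v.png",cv2.resize(a[120:220,290:390],None,fx=6,fy=6,interpolation=2))
a=camera("top");cv2.imwrite("pics/t9v.png",cv2.resize(a[150:240,300:410],None,fx=7,fy=6.5,interpolation=2))
s=sense();print(s["time_s"],s["eef_pos"],s["contact_force"])
E
```

```text
15.55 [ 0.5424 -0.0173  0.0466] [-0.9293  3.1841  1.5497]
```

View pics/s9v.png

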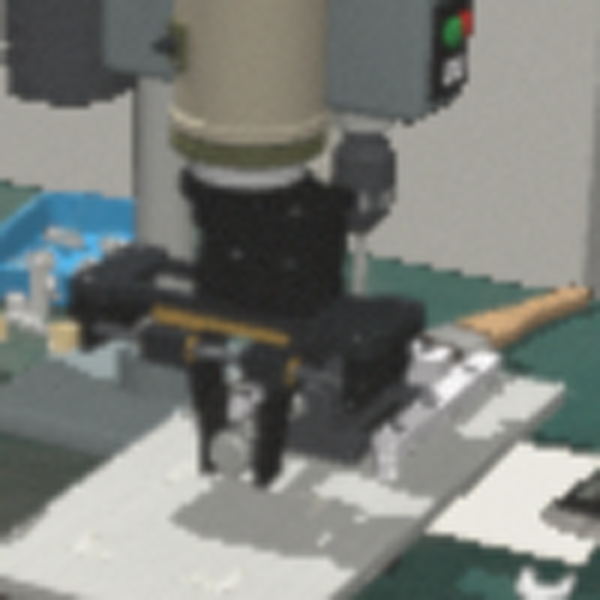

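View pics/t9v.png

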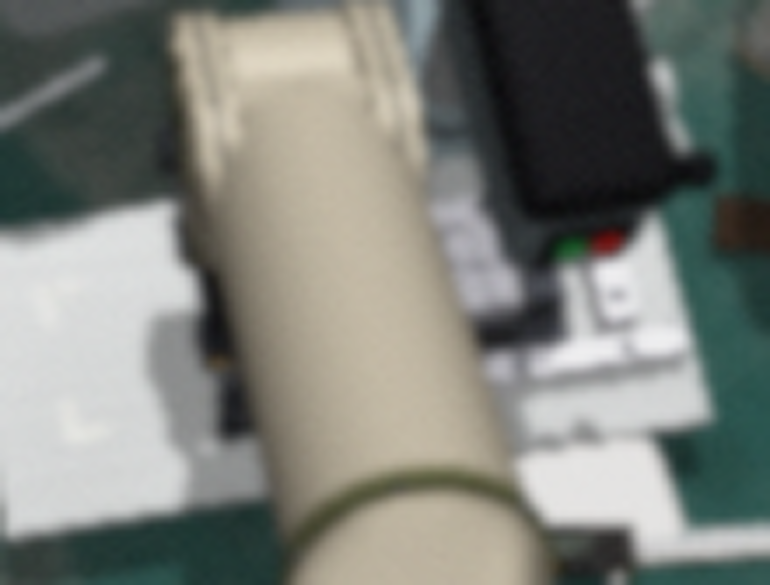

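Emit:
arm_command(
  deltas=[
    {"gripper": 0.15,"dx": -0.4,"dy": 0,"dz": 0,"ax": 0,"ay": 0,"az": 0},
    {"gripper": 0.15,"dx": -0.4,"dy": 0,"dz": 0,"ax": 0,"ay": 0,"az": 0},
    {"gripper": 0.15,"dx": -0.2,"dy": 0,"dz": 0,"ax": 0,"ay": 0,"az": 0},
    {"gripper": 0.15,"dx": 0,"dy": 0,"dz": 0,"ax": 0,"ay": 0,"az": 0},
  ],
)

```text
time_s: 15.95
eef_pos: [0.5424, -0.0265, 0.0465]
ee_rot: [[-0.001, 1.0, -0.0], [1.0, 0.001, 0.001], [0.001, -0.0, -1.0]]
contact_force: [-0.8, 5.5, 1.6]
finger_gap: 0.286
```

```bash
python3 - <<'E'
from h import *
a=camera("top");cv2.imwrite("pics/t10v.png",cv2.resize(a[150:240,300:410],None,fx=7,fy=6.5,interpolation=2))
s=sense();print(s["time_s"],s["eef_pos"],s["contact_force"])
E
```

```text
16.0 [ 0.54239141 -0.02650233  0.04652758] [-1.02385616  4.37193835  1.29551216]
```

View pics/t10v.png

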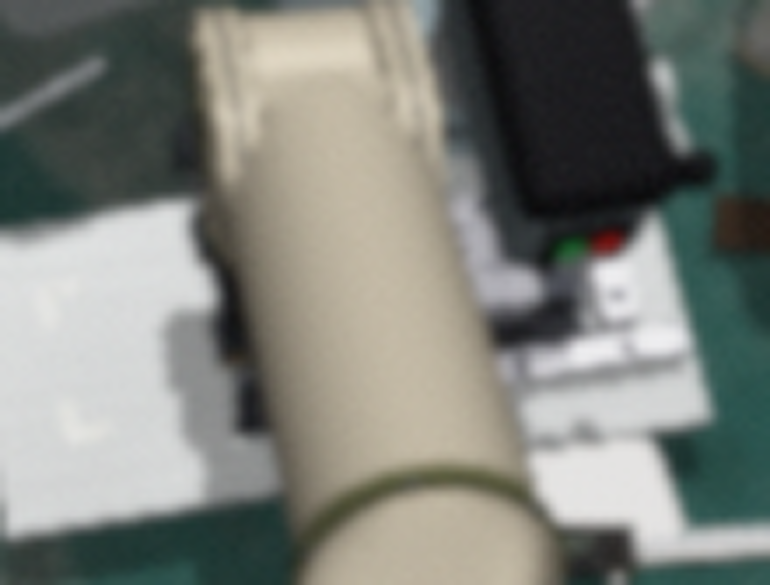

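Emit:
arm_command(
  deltas=[
    {"gripper": 0.15,"dx": -0.2,"dy": 0,"dz": 0,"ax": 0,"ay": 0,"az": 0},
    {"gripper": 0.15,"dx": -0.2,"dy": 0,"dz": 0,"ax": 0,"ay": 0,"az": 0},
    {"gripper": 0.15,"dx": 0,"dy": 0,"dz": 0,"ax": 0,"ay": 0,"az": 0},
  ],
)

```text
time_s: 16.3
eef_pos: [0.5424, -0.0302, 0.0465]
ee_rot: [[-0.002, 1.0, -0.0], [1.0, 0.002, 0.001], [0.001, -0.0, -1.0]]
contact_force: [-0.5, 6.1, 1.3]
finger_gap: 0.293
```

Emit:
arm_command(
  deltas=[
    {"gripper": 0.15,"dx": -0.2,"dy": 0,"dz": 0,"ax": 0,"ay": 0,"az": 0},
    {"gripper": 0.15,"dx": 0,"dy": 0,"dz": 0,"ax": 0,"ay": 0,"az": 0},
  ],
)

```text
time_s: 16.5
eef_pos: [0.5424, -0.0321, 0.0466]
ee_rot: [[-0.002, 1.0, -0.0], [1.0, 0.002, 0.002], [0.002, -0.0, -1.0]]
contact_force: [-0.8, 6.4, 2.0]
finger_gap: 0.295
```

Emit:
arm_command(
  deltas=[
    {"gripper": 0.15,"dx": -0.2,"dy": 0,"dz": 0,"ax": 0,"ay": 0,"az": 0},
    {"gripper": 0.15,"dx": 0,"dy": 0,"dz": 0,"ax": 0,"ay": 0,"az": 0},
  ],
)

```text
time_s: 16.7
eef_pos: [0.5424, -0.0341, 0.0465]
ee_rot: [[-0.002, 1.0, -0.0], [1.0, 0.002, 0.002], [0.002, -0.0, -1.0]]
contact_force: [-1.6, 6.7, 2.2]
finger_gap: 0.288
```

Emit:
arm_command(
  deltas=[
    {"gripper": 0.15,"dx": -0.2,"dy": 0,"dz": 0,"ax": 0,"ay": 0,"az": 0},
    {"gripper": 0.15,"dx": 0,"dy": 0,"dz": 0,"ax": 0,"ay": 0,"az": 0},
  ],
)

```text
time_s: 16.9
eef_pos: [0.5424, -0.0346, 0.0465]
ee_rot: [[-0.003, 1.0, -0.0], [1.0, 0.003, 0.003], [0.003, -0.0, -1.0]]
contact_force: [-2.3, 10.8, 1.5]
finger_gap: 0.293
```

Emit:
arm_command(
  deltas=[
    {"gripper": 0.15,"dx": -0.3,"dy": 0,"dz": 0,"ax": 0,"ay": 0,"az": 0},
    {"gripper": 0.15,"dx": -0.1,"dy": 0,"dz": 0,"ax": 0,"ay": 0,"az": 0},
    {"gripper": 0.15,"dx": 0,"dy": 0,"dz": 0,"ax": 0,"ay": 0,"az": 0},
  ],
  force=30,
)

```text
time_s: 17.2
eef_pos: [0.5424, -0.0346, 0.0465]
ee_rot: [[-0.006, 1.0, -0.001], [1.0, 0.006, 0.007], [0.007, -0.001, -1.0]]
contact_force: [-2.1, 22.9, 3.8]
finger_gap: 0.291
```

```bash
python3 - <<'E'
from h import *
a=camera("top");cv2.imwrite("pics/t11v.png",cv2.resize(a[150:240,300:410],None,fx=7,fy=6.5,interpolation=2))
s=sense();print(s["time_s"],s["eef_pos"],s["contact_force"])
E
```

```text
17.25 [ 0.54243826 -0.03461725  0.0465448 ] [-2.54447296 24.44708168  3.78469349]
```

View pics/t11v.png

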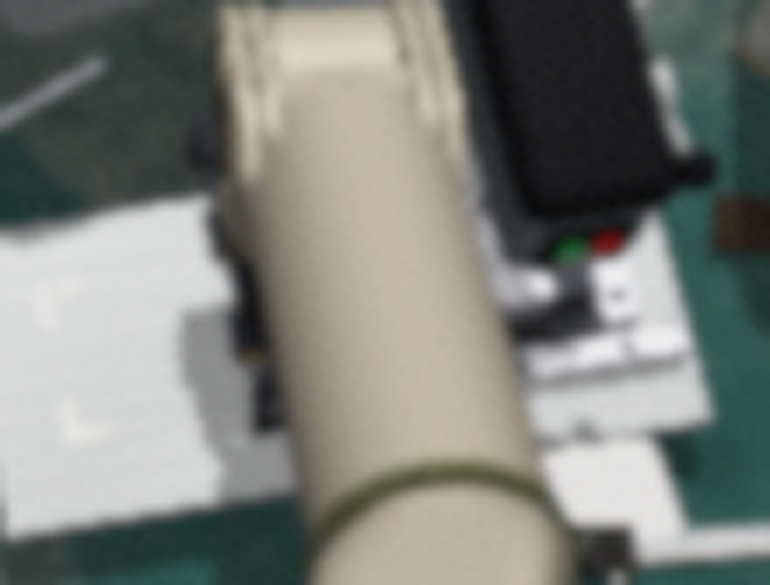

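Force rose to 24 N with no motion, and the foot's front edge meets the stop at t11v col 597, so it is home. I'll relax the push, open, and go up.

Emit:
arm_command(
  deltas=[
    {"gripper": 0.15,"dx": 0.3,"dy": 0,"dz": 0,"ax": 0,"ay": 0,"az": 0},
    {"gripper": 0.15,"dx": 0,"dy": 0,"dz": 0,"ax": 0,"ay": 0,"az": 0},
    {"gripper": 0.8,"dx": 0,"dy": 0,"dz": 0,"ax": 0,"ay": 0,"az": 0},
    {"gripper": 0.8,"dx": 0,"dy": 0,"dz": 0,"ax": 0,"ay": 0,"az": 0},
    {"gripper": 0.8,"dx": 0,"dy": 0,"dz": 0,"ax": 0,"ay": 0,"az": 0},
    {"gripper": 0.8,"dx": 0,"dy": 0,"dz": 0,"ax": 0,"ay": 0,"az": 0},
    {"gripper": 0.8,"dx": 0,"dy": 0,"dz": 0,"ax": 0,"ay": 0,"az": 0},
  ],
)

```text
time_s: 17.95
eef_pos: [0.5424, -0.039, 0.0465]
ee_rot: [[0.0, 1.0, -0.0], [1.0, -0.0, -0.0], [-0.0, -0.0, -1.0]]
contact_force: [-0.5, -0.4, -0.1]
finger_gap: 0.661
```

Emit:
arm_command(
  deltas=[
    {"gripper": 0.8,"dx": 0,"dy": 0,"dz": -2,"ax": 0,"ay": 0,"az": 0},
    {"gripper": 0.8,"dx": 0,"dy": 0,"dz": -4,"ax": 0,"ay": 0,"az": 0},
    {"gripper": 0.8,"dx": 2,"dy": 0,"dz": -4,"ax": 0,"ay": 0,"az": 0},
    {"gripper": 0.8,"dx": 4.5,"dy": 0,"dz": 0,"ax": 0,"ay": 0,"az": 0},
    {"gripper": 0.8,"dx": 4.5,"dy": 0,"dz": 0,"ax": 0,"ay": 0,"az": 0},
    {"gripper": 0.8,"dx": 4.5,"dy": 0,"dz": 0,"ax": 0,"ay": 0,"az": 0},
    {"gripper": 0.8,"dx": 4.5,"dy": 0,"dz": 0,"ax": 0,"ay": 0,"az": 0},
    {"gripper": 0.8,"dx": 0,"dy": 0,"dz": 0,"ax": 0,"ay": 0,"az": 0},
  ],
)

```text
time_s: 18.75
eef_pos: [0.5411, 0.1689, 0.1462]
ee_rot: [[-0.009, 1.0, -0.001], [1.0, 0.009, 0.003], [0.003, -0.001, -1.0]]
contact_force: [0.2, -0.3, -0.3]
finger_gap: 0.802
```

```bash
python3 - <<'E'
from h import *
np.set_printoptions(precision=4,suppress=True)
a=camera("side");cv2.imwrite("pics/s12v.png",cv2.resize(a[120:220,300:400],None,fx=6,fy=6,interpolation=2))
a=camera("top");cv2.imwrite("pics/t12v.png",cv2.resize(a[150:240,300:410],None,fx=7,fy=6.5,interpolation=2))
s=sense();print(s["time_s"],s["eef_pos"],s["contact_force"])
for t in("vise_knob","punch_mark","drill_tip"):
  u={}
  for n in("side","top"):
    r=spot_point(t,n)
    if r:u[n]=r[0]["point"];print(n,t,np.round(u[n],1),r[0]["p"])
  if len(u)==2: print(t,tri(u))
E
```

```text
18.85 [0.5422 0.1622 0.1463] [-0.7792 -1.3159 -0.6076]
side vise_knob [329.9 194.7] 0.74
top vise_knob [324.2 203.2] 0.63
vise_knob [0.5205 0.0306 0.0864]
side punch_mark [347.4 171.6] 0.75
top punch_mark [371.5 186.2] 0.59
punch_mark [ 0.5505 -0.1594  0.098 ]
side drill_tip [348.3 169.1] 0.92
top drill_tip [370.5 189.6] 0.78
drill_tip [ 0.5375 -0.1485  0.1127]
```

View pics/s12v.png

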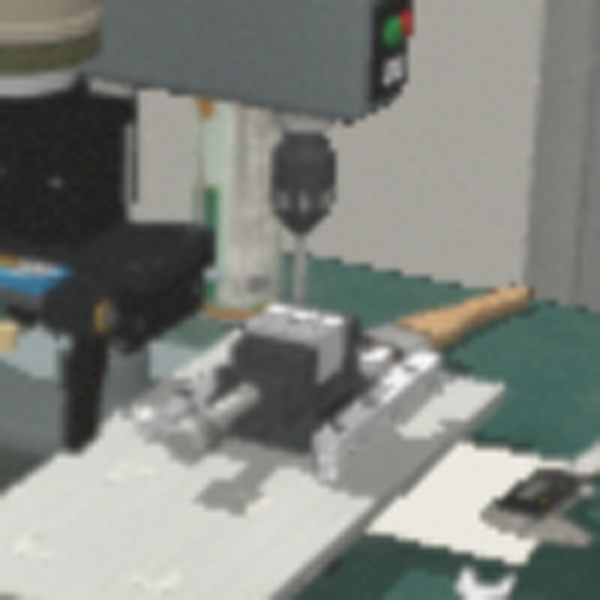

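View pics/t12v.png

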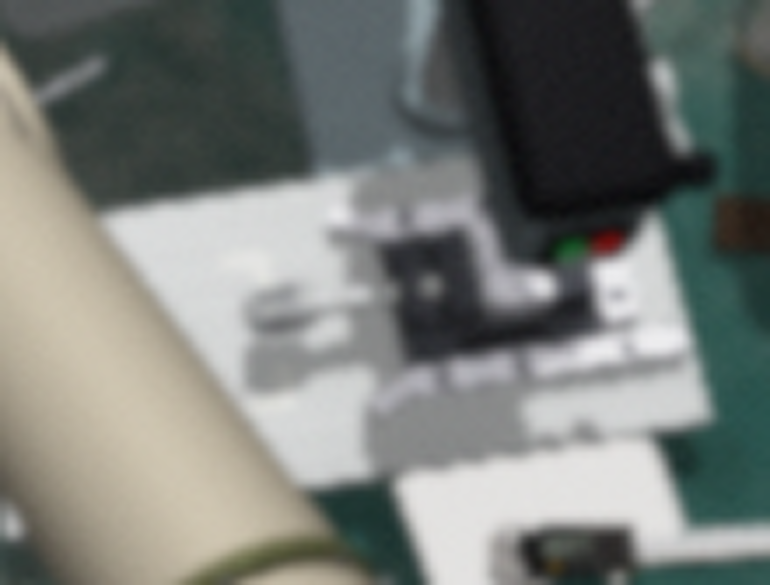

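The vise is in the guideway against the stop, square to the bars. In the side zoom the bit's point (300,303) sits over the middle of the block's top, and the gripper is clear. I'll let the arm settle and hand in.

Emit:
arm_command(
  deltas=[
    {"gripper": 0.8,"dx": 0,"dy": 0,"dz": 0,"ax": 0,"ay": 0,"az": 0},
    {"gripper": 0.8,"dx": 0,"dy": 0,"dz": 0,"ax": 0,"ay": 0,"az": 0},
    {"gripper": 0.8,"dx": 0,"dy": 0,"dz": 0,"ax": 0,"ay": 0,"az": 0},
  ],
)

```text
time_s: 19.45
eef_pos: [0.5424, 0.1613, 0.1466]
ee_rot: [[-0.0, 1.0, 0.0], [1.0, 0.0, 0.0], [0.0, 0.0, -1.0]]
contact_force: [0.6, -0.6, 0.3]
finger_gap: 0.8
```

```bash
python3 -c "
from workcell import *
close_job()
print(sense()['time_s'])"
```

```text
the job is handed in; nothing more can be done
the job is handed in; nothing more can be done
```

The vise is home against the end stop with its knob to the loading side, and I handed the job in at about 19.5 s. I lifted it out of the rack by its jaws, set it down inside the corner marks and let go. I then gripped the knob and slid it between the guide bars until it met the stop.

**Last checks:**
- **At the stop:** the push force rose to about 24 N with no further motion. The pictures show the foot against the stop, square between the bars, and the bit just above the middle of the block.
- **Arm:** it is clear of everything, with contact force near zero.

**What disagreed:** in the final pictures, the networks' punch_mark and drill_tip positions came out about 17 mm apart in plan. The arm was hiding part of the top view, and its drill_tip height was about 11 mm off, so I went by the stop contact and the pictures. The knob reading was also wrong (20 mm too high). The 5 mm alignment under the bit was therefore not confirmed by a direct measurement.

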